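# Set up two stirrers in the fume cupboard

### The arm

A 6-joint arm with a two-finger parallel gripper is mounted at the origin on the work surface. World frame = base frame: x ahead of the robot, y to its left, z up, the work surface at z = 0. Lengths are in m, angles in degrees, forces in N, time in s.
With the tool pointing down it reaches from about 0.3 to 0.75 m from the base axis. Payload 8.5 kg.
Tool frame: the origin (TCP) lies midway between the tips of the shut fingers; the grasp point (between the pads) lies 19 mm behind it; z points along the fingers, y is the direction in which the jaws open and shut (so a half turn about z gives the same grasp; the last joint's range is limited). The gripper opens to 88 mm and grips with 3 to 60 N. Pads are 18 mm wide; open, the fingers measure 123 mm over their backs; the gripper's body (75 mm by 187 mm) begins 45 mm behind the grasp point.
Start: joints at [-88.253, 21.807, 74.336, -0, 83.858, -12.336], TCP at [0.134, -0.533, 0.239] pointing down, gripper open.
Joint ranges: [-178.18, 178.18], [-50.72, 133.34], [12.68, 142.11], [-81.47, 261.47], [9.98, 163.14], [-165.26, 165.26]. Speed limits (degrees/s): [136.94, 136.94, 180, 180, 180, 180].

### API

Orientations are given as a 3x3 rotation matrix whose columns are the frame's x, y, z axes.
In Python, from cell import get_state, cams, job gives the robot as it stands. The module is installed in compiled form; this text tells all that it offers.
- The arm moves only by the tool carry_out, never from a script. Its argument "increments" is a list of rows, each a list of 5 numbers: the finger opening in m, from 0 to 0.0881, then the shift along the tool's x, y, z in m, then the turn about the tool's z in degrees. In form: [[gripper, x, y, z, yaw], ...]. A call has 1 to 5 rows; each row is the pose to reach, as a shift and turn from the pose commanded when the call began, along the tool's axes at that moment; what a row does not reach only later rows make up. A row lasts 1/12 s, in which the tool goes at most 41.7 mm and 7.16 degrees, less where a joint would pass 70% of its speed; a pose out of reach is approached as far as the arm can. A call with a gripper value outside its range is refused whole. The fingers move at their own pace and stop on an object; the grip force is fixed at half the most. Time passes only in rows, so rows that repeat a pose let the fingers close. It gives the time, the measured TCP pose, the force and the opening at its end, in the units of the state.
- get_state(): the state, without advancing time (a new reading comes with each control period).
- cams.grab_frame(name): name is "side" or "top" or "wrist"; returns a dict with "img" (400x640x3 uint8, red, green, blue), "fovy" (degrees; the focal length in pixels is half the picture's height over the tangent of half this angle, whatever the lens; pixels are square), "cx", "cy" (the principal point, pixels), "xyz" and "attitude" of the camera in the world; the wrist camera has in their place "tool_from_camera" (4x4, takes a point from camera to tool coordinates, whose origin is the TCP and whose axes are the flange's). Camera axes: x right, y up, looking along -z (the intrinsics and any distortion apply to the point x, -y, -z); pixel columns grow to the right and rows downward; lengths in m; the calibration is good to about 2 mm. A picture is of the moment at which its call begins: read the wrist's pose just before it. There is no depth.
- job.close_job(): hands the job in, once; it reports no verdict.
The state is a dict: "time_s": time; "joint_pos": joint angles; "qd": joint speeds; "effort": joint torques, N m; "ee_pos": TCP position; "ee_rot": TCP orientation; "wrist_force": force on the tool from outside, world axes, zero at the start; "torque": the same for the moment, N m; "gripper_width": finger opening in m.
Only numpy, scipy, OpenCV 4.12 (cv2) and the standard library are available. Lean on these libraries where they do the work, as an engineer would, in place of code of your own. Each camera call takes 0.05 s, during which the arm holds its last target.

### The job

Set the fume cupboard up for the run: centre the aluminium heating block on the blue stirrer's plate and then gently lower the round-bottomed flask into its well, and centre the steel beaker on the white stirrer's plate. Stand the blue-capped clear bottle on the bench between the two stirrers, midway and level with the centres of their plates, and the amber bottle in front of it (towards the control panels), also midway between the stirrers, leaving a gap of about 3 cm between the two bottles. Leave everything upright, and leave the jar, the vial rack and the timer where they stand.

Things in the scene. Friction and masses are not known exactly. Their poses are not given: they have to be found in the camera images.
- blue_stirrer: Blue hotplate stirrer, fixed, aluminium round plate 135 mm wide, top 90 mm above bench, two blue knobs. Origin: on the bench under the plate's centre; x towards its control panel, y sideways, z up. Case x -85..165, y -75..75 mm, 68 mm high. Left or right of the white one: plates about 270 mm apart, 120 mm bench strip between the cases, both panels facing roughly world +x (within 0.12 rad).
- white_stirrer: White stirrer, fixed, white ceramic round plate 125 mm wide, top 80 mm above bench, one grey knob. Origin: on the bench under the plate's centre; x towards its sloping control panel, y sideways, z up. Case x -85..165, y -75..75 mm, 58 mm high.
- block: Heating block: round aluminium block, 58 mm diameter, 40 mm high, bowl-shaped well in its top (46 mm wide at the mouth, closed below), about 0.22 kg. Origin: centre of its underside, z up. A flask seated in the well has its lowest point 19.5 mm above the block's underside. Starts on the bench.
- flask: Round-bottomed glass flask, about 0.07 kg: ball 41 mm, upright neck 21 mm diameter from 41 to 78 mm above the ball's lowest point, red stopper as wide as the neck from 78 to 91 mm (top). Origin: lowest point of the ball, z up the neck. Weighted low, rights itself in a round seat. Starts in a loose cork ring (72 mm diameter, 22 mm high) on the bench, origin 14 mm above the bench.
- beaker: The stainless-steel beaker: open, straight-sided, 52 mm outside diameter (55 mm over the rolled rim at the top), 65 mm high, wall 2 mm, about 0.09 kg. Origin at the centre of its underside, z up.
- clear_bottle: The clear glass bottle with the blue cap: body 46 mm diameter and 55 mm high, sloping shoulder, screw cap 38 mm diameter from 67 to 91 mm (its top), white paper band, about 0.13 kg. Origin at the centre of its underside, z up.
- amber_bottle: The amber (brown) glass bottle with the black cap: body 42 mm diameter and 63 mm high, sloping shoulder, screw cap 29 mm diameter from 76 to 100 mm (its top), white paper band, about 0.12 kg. Origin at the centre of its underside, z up.
- jar: Bystander, to be left: white plastic jar with a pink lid, 47 mm diameter, 62 mm high. Origin at the centre of its underside.
- vial_rack: Bystander, to be left: green rack of six small glass vials with white caps, 48 mm (its x) by 70 mm (its y), 50 mm high. Origin at the centre of its underside.
- timer: Bystander, to be left: square white bench timer with a grey display, 62 x 62 mm, 16 mm high. Origin at the centre of its underside.
Not all that is in view belongs to the job. Leave any purple or yellow look-alike of the beaker alone.

How it is judged:
By the outcome, as a careful person would: the job done as asked, in the order asked, and still so for the second after the job is handed in, with the robot touching nothing.
It also fails if it takes over 118 s, if anything falls off the work surface, if the arm or the gripper's body presses on something with over 40 N, if the wrist force passes 120 N, or if a joint passes its speed limit or range.

## Working session

There is one attempt and no reset: what is moved stays moved. The work goes in short steps, Python scripts to look and compute and a tool call to move; the robot and the scene stay as the last step left them, time stands still between calls to the robot, and variables do not carry over. Pictures are saved under pics/ and viewed, and the job is handed in when it is done.

Besides the shell and the picture viewer there is one more tool, called after ">>>" by a JSON object that holds its "op" and its "data", one argument or row to a line. carry_out: Moves the arm, as the interface text tells. Its arguments: {"type":"object","properties":{"increments":{"type":"array","items":{"type":"array","items":{"type":"number"}}}},"required":["increments"]}

```bash
mkdir -p pics; python3 - <<'E'
from cell import get_state,cams
import cv2,numpy as np
s=get_state();print(s['time_s'],s['ee_pos'],np.round(s['ee_rot'],3).tolist(),s['gripper_width'])
for n in['side','top','wrist']:
    d=cams.grab_frame(n);cv2.imwrite(f'pics/{n}0.png',d['img'][:,:,::-1]);
    print(n,{k:(np.round(v,4).tolist() if not isinstance(v,str) else v) for k,v in d.items() if k!='img'})
E
```

```text
0.0 [ 0.13379594 -0.53320127  0.23815445] [[0.97, 0.243, -0.0], [0.243, -0.97, 0.001], [0.0, -0.001, -1.0]] 0.08799338071536884
side {'fovy': 55.1822, 'cx': 318.0068, 'cy': 202.9888, 'xyz': [0.2377, 0.6622, 0.6384], 'attitude': [[-0.9342, 0.2093, -0.2888], [-0.356, -0.5957, 0.72], [-0.0213, 0.7755, 0.631]]}
top {'fovy': 43.9497, 'cx': 324.2317, 'cy': 201.2849, 'xyz': [0.367, 0.0198, 1.3306], 'attitude': [[0.0136, 0.9957, -0.0921], [-0.9999, 0.0134, -0.0035], [-0.0023, 0.0921, 0.9957]]}
wrist {'fovy': 70.4951, 'cx': 317.59, 'cy': 195.7396, 'tool_from_camera': [[0.0015, 0.9548, 0.2973, 0.0761], [1.0, -0.0013, -0.0007, 0.0006], [-0.0003, 0.2973, -0.9548, -0.147], [0.0, 0.0, 0.0, 1.0]]}
```

View pics/top0.png

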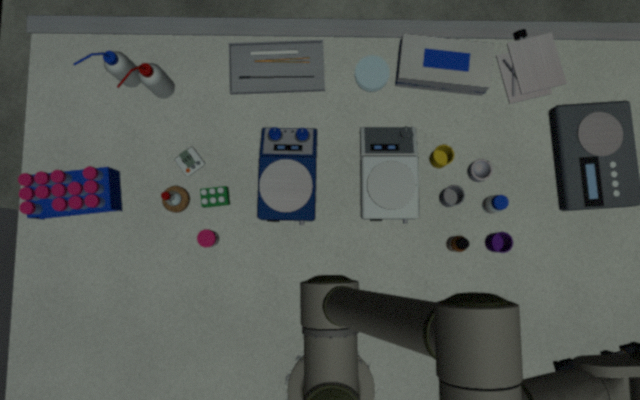

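View pics/side0.png

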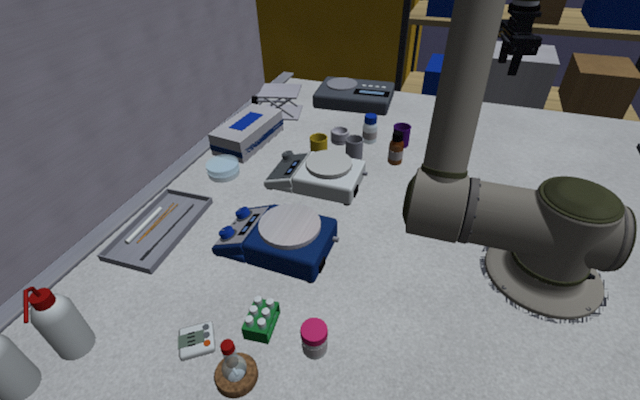

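View pics/wrist0.png

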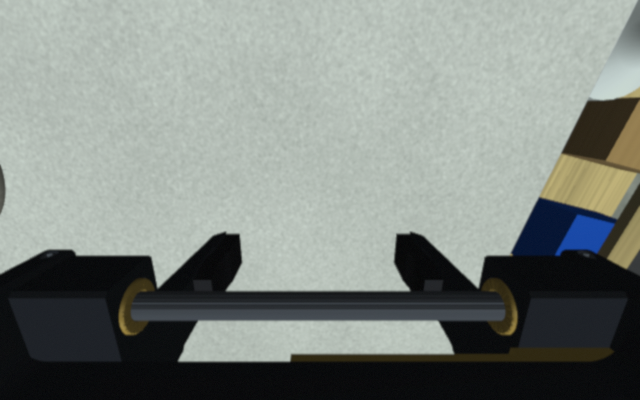

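```bash
python3 - <<'E'
import cv2,numpy as np
t=cv2.imread('pics/top0.png');s=cv2.imread('pics/side0.png')
a=cv2.resize(t[130:260,420:530],None,fx=4.5,fy=4.5,interpolation=3)
cv2.imwrite('pics/t1.png',a)
cv2.imwrite('pics/t2.png',cv2.resize(t[115:235,245:435],None,fx=4.2,fy=4.2,interpolation=3))
cv2.imwrite('pics/s1.png',cv2.resize(s[100:180,300:430],None,fx=6,fy=6,interpolation=3))
E
```

```text
(no output)
```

View pics/t1.png

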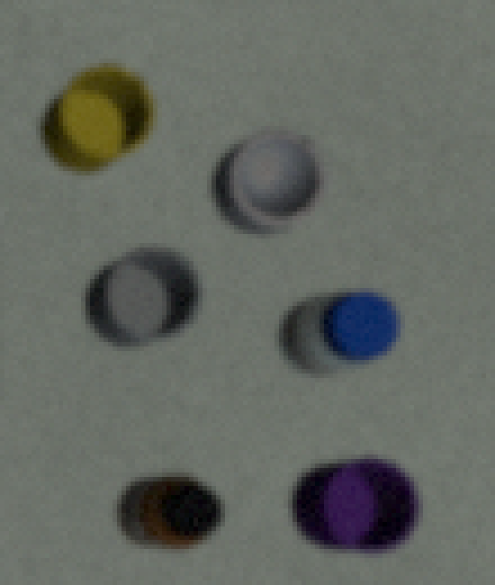

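View pics/t2.png

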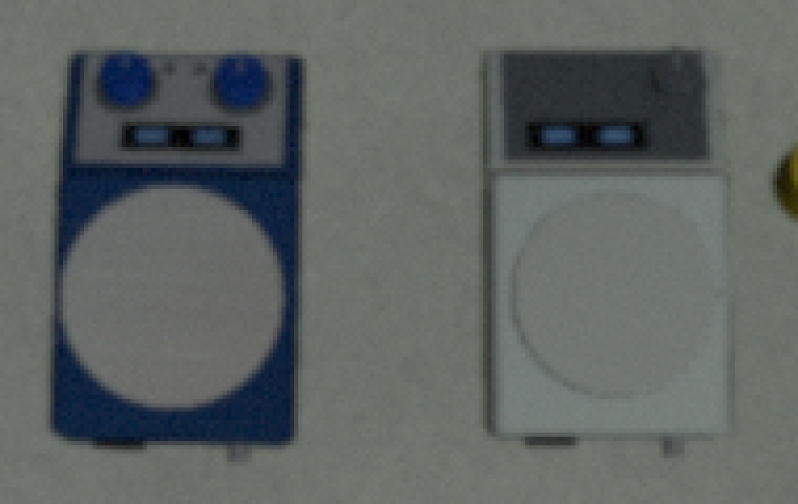

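View pics/s1.png

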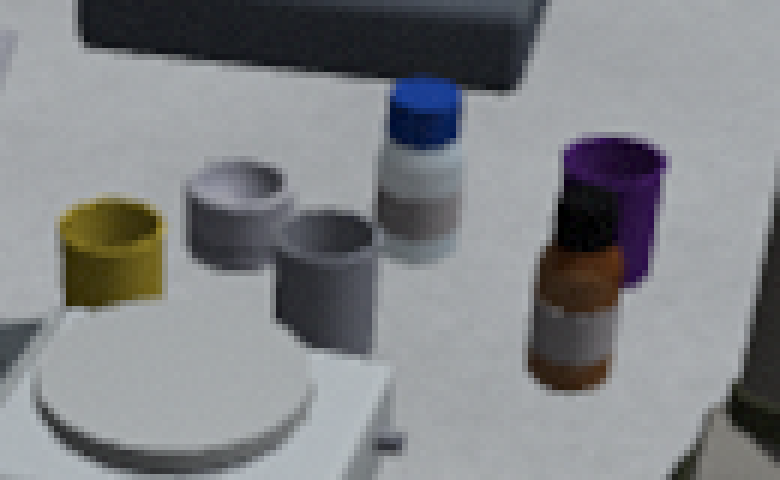

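```bash
cat > h.py <<'E'
import numpy as np,cv2
from cell import get_state,cams
def ray(d,u,v,s=None):
    f=200/np.tan(np.radians(d['fovy']/2))
    c=np.array([(u-d['cx'])/f,-(v-d['cy'])/f,-1.])
    if 'xyz' in d: return np.array(d['xyz']),np.array(d['attitude'])@c
    T=np.array(d['tool_from_camera']);R=np.array(s['ee_rot']);p=np.array(s['ee_pos'])
    return p+R@T[:3,3],R@T[:3,:3]@c
def at(d,u,v,z,s=None):
    o,r=ray(d,u,v,s);return o+r*(z-o[2])/r[2]
def proj(d,P,s=None):
    P=np.atleast_2d(P)
    f=200/np.tan(np.radians(d['fovy']/2))
    if 'xyz' in d: o,R=np.array(d['xyz']),np.array(d['attitude'])
    else:
        T=np.array(d['tool_from_camera']);Rt=np.array(s['ee_rot'])
        o=np.array(s['ee_pos'])+Rt@T[:3,3];R=Rt@T[:3,:3]
    c=(P-o)@R
    return np.stack([d['cx']+f*c[:,0]/-c[:,2],d['cy']-f*c[:,1]/-c[:,2]],1)
def circ(x,y,z,r,n=48):
    a=np.linspace(0,2*np.pi,n+1);return np.stack([x+r*np.cos(a),y+r*np.sin(a),0*a+z],1)
def shot(n,fn,crop=None,sc=1,draw=[]):
    s=get_state();d=cams.grab_frame(n)
    im=np.ascontiguousarray(d['img'][:,:,::-1])
    x0,y0,x1,y1=crop or (0,0,640,400)
    im=cv2.resize(im[y0:y1,x0:x1],None,fx=sc,fy=sc,interpolation=cv2.INTER_CUBIC)
    for P,col in draw:
        q=(proj(d,P,s)-[x0,y0]+.5)*sc-.5
        cv2.polylines(im,[np.round(q).astype(int)],False,col,1)
    cv2.imwrite('pics/'+fn,im);return d,s
def move(x,y,z,s=None):
    "tool-axes shift to world TCP target from measured pose"
    s=s or get_state();return np.round(np.array(s['ee_rot']).T@(np.array([x,y,z])-s['ee_pos']),4)
E
python3 - <<'E'
from h import *
d=cams.grab_frame('top')
for n,u,v,z in [('block',481.1,169.6,.04),('beaker',453.6,196,.065),('clear',500.4,202.2,.091),('amber',462.7,242.9,.1),('blue',286,185.7,.09),('white',392.1,185,.08),('yellow',443,156,.05),('purple',502,241,.08),('jar',207,238,.062),('flask',166,197,.105),('rack',214,197,.05)]:
    print(n,at(d,u,v,z).round(4))
cv2.imwrite('pics/t3.png',cv2.resize(d['img'][140:255,150:240,::-1],None,fx=5,fy=5,interpolation=3))
E
```

```text
block [ 0.5756 -0.3868  0.04  ]
beaker [ 0.5021 -0.3074  0.065 ]
clear [ 0.4853 -0.4179  0.091 ]
amber [ 0.3821 -0.3196  0.1   ]
blue [0.5199 0.1211 0.09  ]
white [ 0.5265 -0.1477  0.08  ]
yellow [ 0.6086 -0.2847  0.05  ]
purple [ 0.3884 -0.4239  0.08  ]
jar [0.3862 0.3224 0.062 ]
flask [0.4858 0.4178 0.105 ]
rack [0.4928 0.3108 0.05  ]
```

View pics/t3.png

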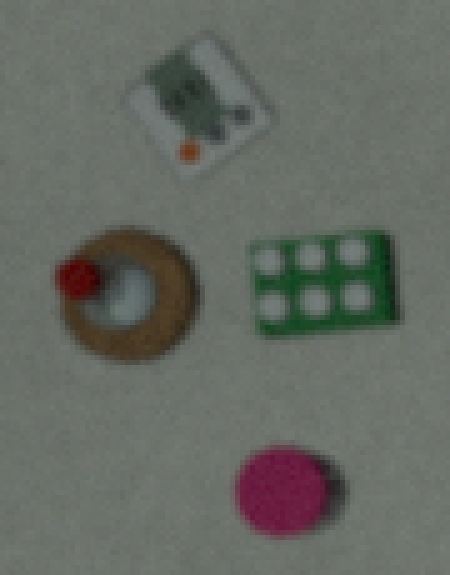

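```bash
cat > ov.py <<'E'
from h import *
O={'block':(.5756,-.3868,[(0,.029),(.04,.029)]),'beaker':(.5021,-.3074,[(0,.026),(.065,.0275)]),'clear':(.4853,-.4179,[(0,.023),(.055,.023),(.091,.019)]),
'amber':(.3821,-.3196,[(0,.021),(.1,.0145)]),'blue':(.5199,.1211,[(.09,.0675)]),'white':(.5265,-.1477,[(.08,.0625)]),'flask':(.4858,.4178,[(.022,.036),(.105,.0105)])}
def dr():
    return [(circ(x,y,z,r),(0,255,0)) for x,y,l in O.values() for z,r in l]
E
python3 - <<'E'
from ov import *
d,_=shot('top','o1.png',(420,130,530,260),4.5,dr())
print(at(d,165.6,196,.105),at(d,176.2,199,.022))
O['flask']=(*at(d,165.6,196,.105)[:2],O['flask'][2])
shot('top','o2.png',(245,115,435,235),4.2,dr())
shot('side','o3.png',(300,100,430,180),6,dr())
shot('side','o4.png',(190,190,350,400),2.8,dr())
E
```

```text
[0.48827568 0.41888285 0.105     ] [0.48886345 0.41740845 0.022     ]
```

View pics/o1.png

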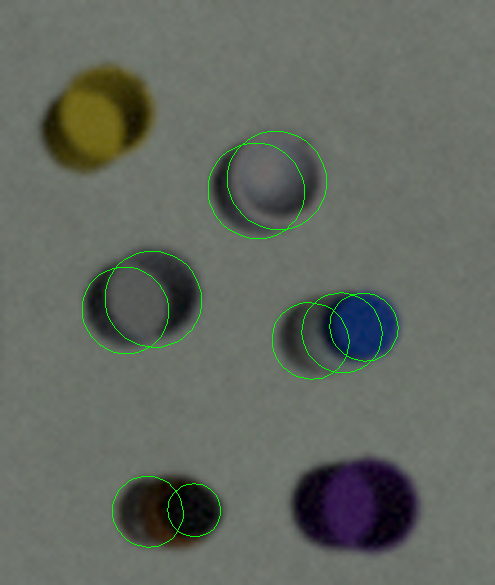

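View pics/o2.png

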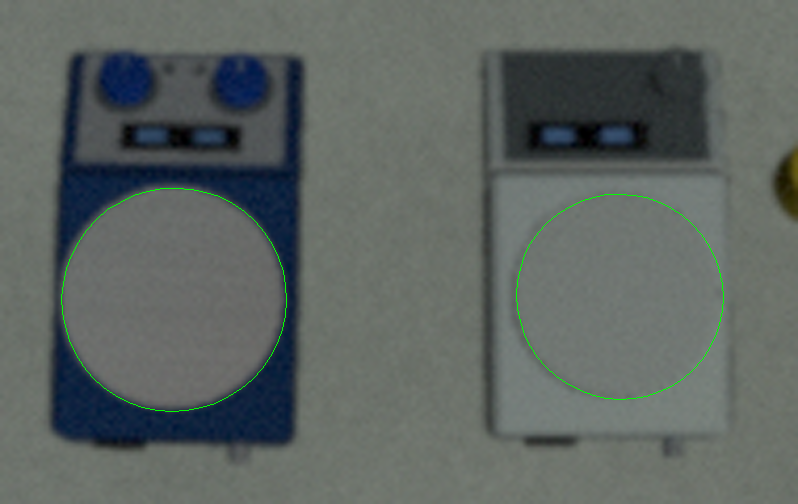

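View pics/o3.png

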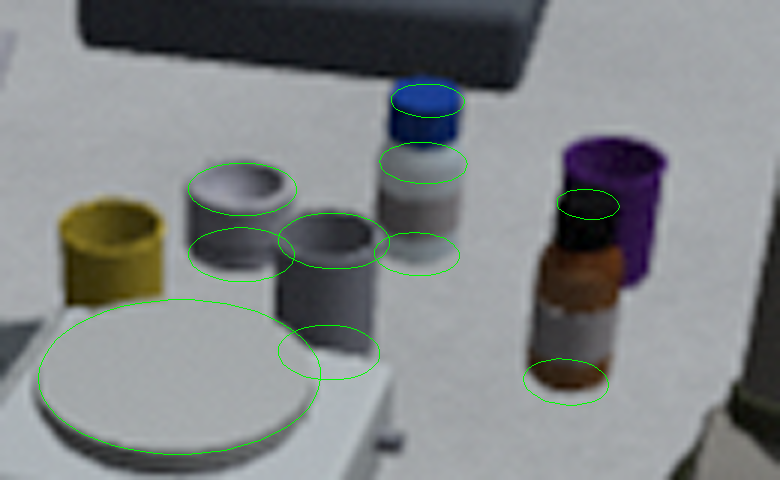

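View pics/o4.png

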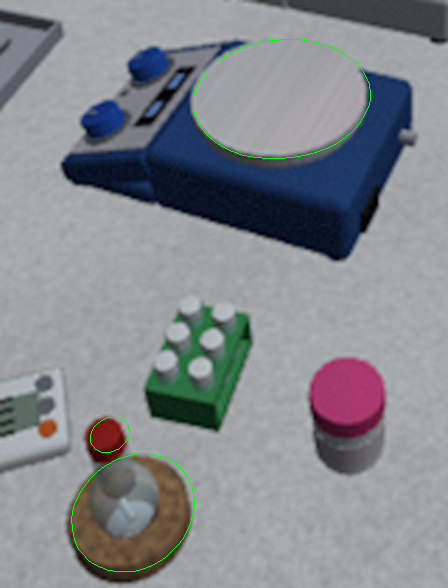

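>>> {"op": "carry_out", "data": {
  "increments": [
    [0.088,0.464,-0.034,0.02,0],
    [0.088,0.464,-0.034,0.02,0],
    [0.088,0.464,-0.034,0.02,0],
    [0.088,0.464,-0.034,0.02,0],
    [0.088,0.464,-0.034,0.02,0]
  ]
}}

```text
time_s: 0.82
ee_pos: [0.3331, -0.4673, 0.2298]
ee_rot: [[0.97, 0.243, 0.0], [0.243, -0.97, -0.0], [0.0, 0.0, -1.0]]
wrist_force: [0.5, -0.7, 0.4]
gripper_width: 0.0878
```

```bash
python3 - <<'E'
from h import *
print(move(.5756,-.387,.2),get_state()['ee_pos'])
E
```

```text
[ 0.2547 -0.019   0.0298] [ 0.33314406 -0.46726206  0.22981903]
```

>>> {"op": "carry_out", "data": {
  "increments": [
    [0.088,0.255,-0.019,0.03,0],
    [0.088,0.255,-0.019,0.03,0],
    [0.088,0.255,-0.019,0.03,0],
    [0.088,0.255,-0.019,0.03,0],
    [0.088,0.255,-0.019,0.03,0]
  ]
}}

```text
time_s: 1.23
ee_pos: [0.5297, -0.4019, 0.2053]
ee_rot: [[0.97, 0.243, -0.0], [0.243, -0.97, -0.0], [-0.0, -0.0, -1.0]]
wrist_force: [-0.5, -0.3, 0.3]
gripper_width: 0.0882
```

>>> {"op": "carry_out", "data": {
  "increments": [
    [0.088,0.042,-0.003,0.005,0],
    [0.088,0.05,-0.003,0.005,0],
    [0.088,0.05,-0.003,0.005,0]
  ]
}}

```text
time_s: 1.48
ee_pos: [0.5777, -0.3863, 0.1992]
ee_rot: [[0.969, 0.247, -0.001], [0.247, -0.969, 0.001], [-0.001, -0.001, -1.0]]
wrist_force: [0.2, -0.3, -0.2]
gripper_width: 0.0883
```

```bash
python3 - <<'E'
from ov import *
d,s=shot('wrist','w1.png',None,1.2,dr())
print(s['time_s'],s['ee_pos'],move(.5756,-.387,.2,s))
E
```

```text
1.4833 [ 0.57770607 -0.38634094  0.19920719] [-0.0022  0.0001 -0.0008]
```

View pics/w1.png

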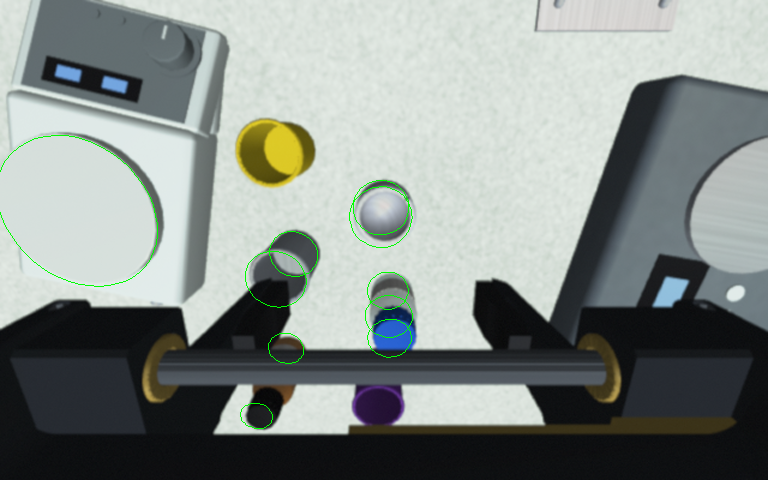

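```bash
python3 - <<'E'
from h import *
d,s=shot('wrist','w2.png',(190,140,360,300),4.5)
E
```

```text
(no output)
```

View pics/w2.png

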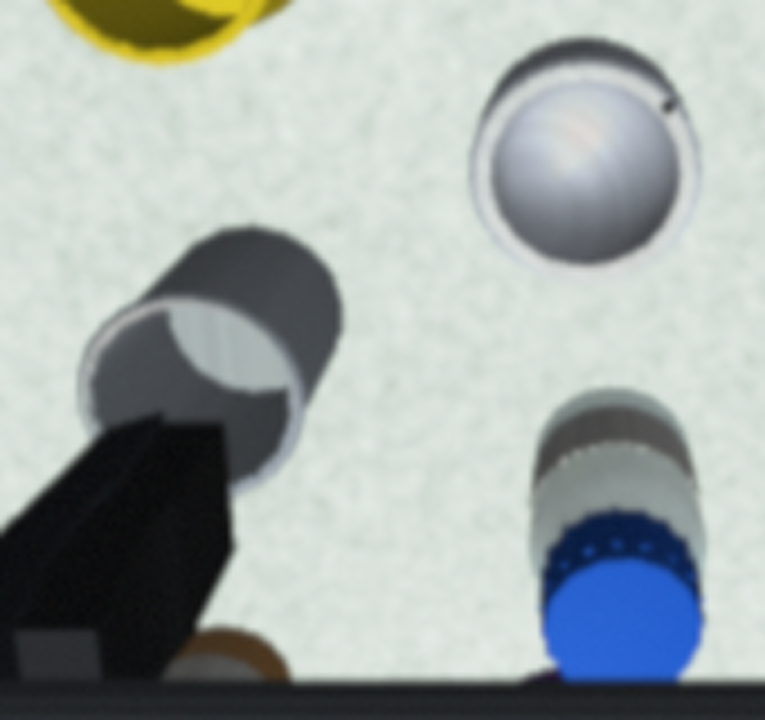

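```bash
python3 - <<'E'
from h import *
d,s=shot('wrist','w3.png')
print(at(d,320.2,178.4,.04,s),at(d,232,228,.065,s),at(d,328.7,281,.091,s), s['ee_pos'])
E
```

```text
[ 0.57651442 -0.39178294  0.04      ] [ 0.50550755 -0.31104403  0.065     ] [ 0.48371833 -0.42418999  0.091     ] [ 0.57504837 -0.3883208   0.20039061]
```

>>> {"op": "carry_out", "data": {
  "increments": [
    [0.088,0.001,0.0025,0.04,0],
    [0.088,0.001,0.0025,0.08,0],
    [0.088,0.001,0.0025,0.12,0],
    [0.088,0.001,0.0025,0.145,0],
    [0.088,0.001,0.0025,0.145,0]
  ]
}}

```text
time_s: 2.05
ee_pos: [0.5736, -0.3896, 0.0502]
ee_rot: [[0.971, 0.241, -0.007], [0.241, -0.97, 0.007], [-0.006, -0.008, -1.0]]
wrist_force: [-0.3, 0.8, -1.2]
gripper_width: 0.0876
```

```bash
python3 - <<'E'
from h import *
d,s=shot('wrist','w4.png',None,1.2)
print(s['ee_pos'],move(.576,-.3905,.011,s))
E
```

```text
[ 0.57363857 -0.38961173  0.05024571] [0.0023 0.0018 0.0392]
```

View pics/w4.png

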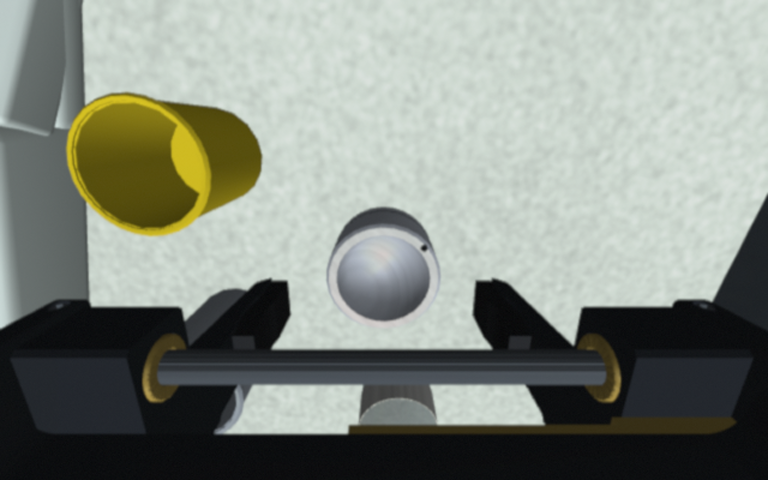

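```bash
python3 - <<'E'
from h import *
s=get_state();d=cams.grab_frame('wrist')
P=at(d,320,231.7,.04,s);print(P,s['ee_pos'],move(P[0],P[1],.011))
print(at(d,125/1.2,160/1.2,.06,s))
E
```

```text
[ 0.57815851 -0.3921009   0.04      ] [ 0.57513365 -0.39057906  0.05403642] [0.0015 0.0011 0.0457]
[ 0.61218543 -0.27450876  0.06      ]
```

>>> {"op": "carry_out", "data": {
  "increments": [
    [0.088,0.002,0.001,0.02,0],
    [0.088,0.002,0.001,0.035,0],
    [0.088,0.002,0.001,0.043,0],
    [0.088,0.002,0.001,0.043,0],
    [0.05,0.002,0.001,0.043,0]
  ]
}}

```text
time_s: 2.57
ee_pos: [0.5798, -0.3914, 0.0145]
ee_rot: [[0.97, 0.243, 0.002], [0.243, -0.97, -0.002], [0.001, 0.002, -1.0]]
wrist_force: [-0.5, -0.7, -0.3]
gripper_width: 0.0832
```

>>> {"op": "carry_out", "data": {
  "increments": [
    [0.05,0,0,0,0],
    [0.05,0,0,0,0],
    [0.05,0,0,0,0],
    [0.05,0,0,0,0],
    [0.05,0,0,0,0]
  ]
}}

```text
time_s: 2.98
ee_pos: [0.5795, -0.3904, 0.0133]
ee_rot: [[0.97, 0.244, 0.0], [0.244, -0.97, 0.0], [0.0, -0.0, -1.0]]
wrist_force: [-1.7, 1.8, 5.9]
gripper_width: 0.0572
```

>>> {"op": "carry_out", "data": {
  "increments": [
    [0.05,0,0,-0.01,0],
    [0.05,0,0,-0.04,0],
    [0.05,0,0,-0.08,0],
    [0.05,0,0,-0.12,0],
    [0.05,0,0,-0.16,0]
  ]
}}

```text
time_s: 3.4
ee_pos: [0.579, -0.3905, 0.1745]
ee_rot: [[0.97, 0.243, -0.001], [0.243, -0.97, 0.0], [-0.001, -0.0, -1.0]]
wrist_force: [0.6, -1.0, -2.7]
gripper_width: 0.0572
```

>>> {"op": "carry_out", "data": {
  "increments": [
    [0.05,0,0,-0.02,0],
    [0.05,0,0,-0.02,0],
    [0.05,0,0,-0.02,0]
  ]
}}

```text
time_s: 3.65
ee_pos: [0.5793, -0.3907, 0.1927]
ee_rot: [[0.97, 0.243, 0.001], [0.243, -0.97, -0.001], [0.0, 0.001, -1.0]]
wrist_force: [-1.3, -0.1, -3.2]
gripper_width: 0.0571
```

```bash
python3 - <<'E'
from h import *
d,s=shot('wrist','w5.png',None,1.2)
print(s['ee_pos'],s['gripper_width'],move(.45,-.1,.2,s))
print(proj(d,[s['ee_pos'],s['ee_pos']+np.array(s['ee_rot'])@[0,0,-.019]],s)*1.2)
E
```

```text
[ 0.57930795 -0.3906564   0.19274561] 0.05714980789679506 [-0.0547 -0.3134 -0.0075]
[[379.50923697 295.24710554]
 [379.32309279 316.05050748]]
```

View pics/w5.png

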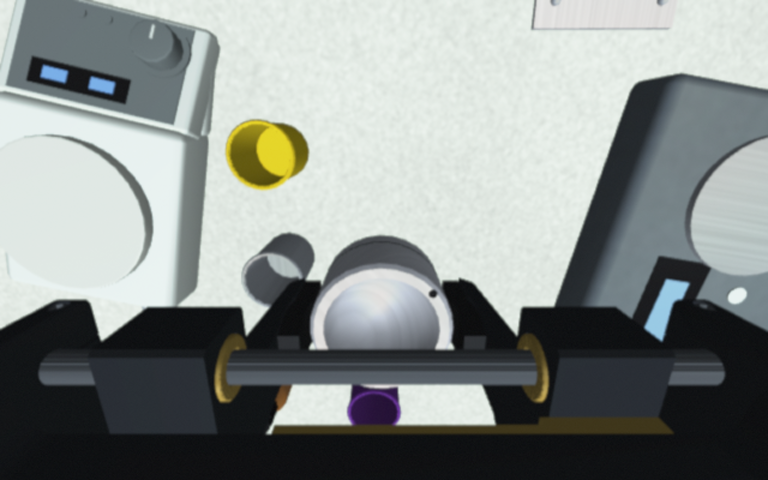

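```bash
python3 - <<'E'
from h import *
d,s=shot('wrist','w6.png',(240,190,400,300),4.8)
R=np.array(s['ee_rot'])
for x in (-.004,-.002,0,.002):
  for r in (.023,.029):
    q=proj(d,s['ee_pos']+(circ(x,0,-.0267,r))@R.T,s)
    print(x,r,((q.min(0)-[240,190])*4.8).round(1),((q.max(0)-[240,190])*4.8).round(1))
E
```

```text
-0.004 0.023 [139.7 220.9] [590.2 612.7]
-0.004 0.029 [ 80.9 163.7] [649.  658.4]
-0.002 0.023 [138.7 202. ] [591.2 597.2]
-0.002 0.029 [ 79.6 144.3] [650.2 643.3]
0 0.023 [137.7 182.9] [592.2 581.6]
0 0.029 [ 78.4 124.7] [651.4 628.1]
0.002 0.023 [136.7 163.7] [593.2 565.8]
0.002 0.029 [ 77.2 104.9] [652.7 612.7]
```

View pics/w6.png

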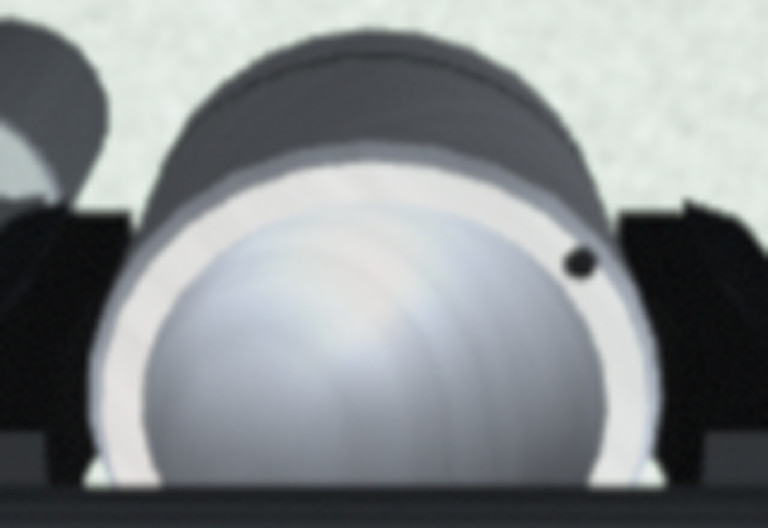

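>>> {"op": "carry_out", "data": {
  "increments": [
    [0.05,-0.005,-0.03,-0.02,1],
    [0.05,-0.013,-0.07,-0.045,4],
    [0.05,-0.021,-0.11,-0.047,7],
    [0.05,-0.029,-0.15,-0.047,10],
    [0.05,-0.037,-0.19,-0.047,14]
  ]
}}

```text
time_s: 4.17
ee_pos: [0.497, -0.2162, 0.2377]
ee_rot: [[1.0, -0.002, -0.003], [-0.002, -1.0, 0.002], [-0.003, -0.002, -1.0]]
wrist_force: [1.0, 0.5, -2.1]
gripper_width: 0.0568
```

```bash
python3 - <<'E'
from h import *
s=get_state()
print(s['ee_pos'],s['ee_rot'].round(3).tolist(),s['gripper_width'],move(.40,0,.24,s))
E
```

```text
[ 0.49695816 -0.21615787  0.23770048] [[1.0, -0.002, -0.003], [-0.002, -1.0, 0.002], [-0.003, -0.002, -1.0]] 0.056760084277467475 [-0.0973 -0.216  -0.0016]
```

>>> {"op": "carry_out", "data": {
  "increments": [
    [0.05,-0.015,-0.03,0,0],
    [0.05,-0.03,-0.065,0,0],
    [0.05,-0.045,-0.1,0,0],
    [0.05,-0.06,-0.135,0,0],
    [0.05,-0.075,-0.17,0,0]
  ]
}}

```text
time_s: 4.58
ee_pos: [0.4215, -0.0464, 0.2377]
ee_rot: [[1.0, 0.001, -0.004], [0.001, -1.0, 0.001], [-0.004, -0.001, -1.0]]
wrist_force: [1.0, -0.2, -2.4]
gripper_width: 0.0572
```

>>> {"op": "carry_out", "data": {
  "increments": [
    [0.05,-0.015,-0.03,0,0],
    [0.05,-0.017,-0.04,0,0],
    [0.05,-0.017,-0.04,0,0]
  ]
}}

```text
time_s: 4.83
ee_pos: [0.405, -0.0062, 0.2385]
ee_rot: [[1.0, 0.004, -0.002], [0.004, -1.0, 0.001], [-0.002, -0.001, -1.0]]
wrist_force: [-0.5, -0.1, -1.9]
gripper_width: 0.0572
```

```bash
python3 - <<'E'
from ov import *
d,s=shot('wrist','w7.png',None,1.2,[(circ(.5199,.1211,.09,.0675),(0,255,0)),(circ(.5265,-.1477,.08,.0625),(0,255,0))])
print(s['ee_pos'],s['ee_rot'].round(3).tolist())
E
```

```text
[ 0.40495993 -0.00622492  0.23850576] [[1.0, 0.004, -0.002], [0.004, -1.0, 0.001], [-0.002, -0.001, -1.0]]
```

View pics/w7.png

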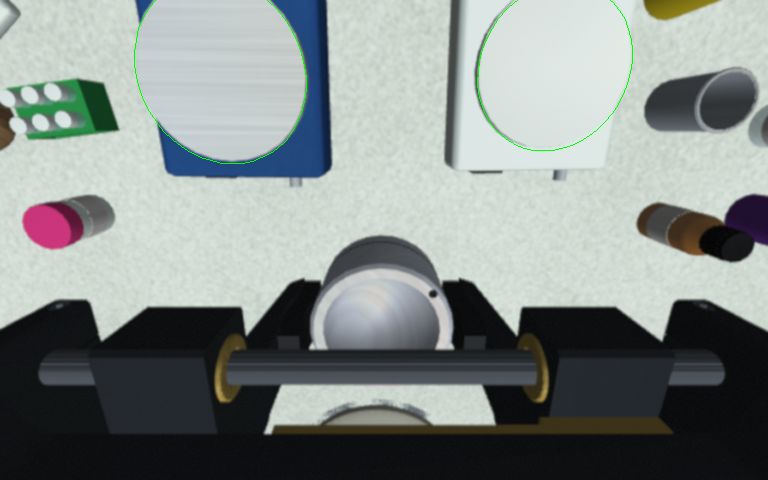

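>>> {"op": "carry_out", "data": {
  "increments": [
    [0.05,0.028,-0.03,0,0],
    [0.05,0.056,-0.06,0,0],
    [0.05,0.084,-0.09,0,0],
    [0.05,0.112,-0.12,0,0],
    [0.05,0.117,-0.127,0,0]
  ]
}}

```text
time_s: 5.3
ee_pos: [0.5269, 0.1211, 0.2375]
ee_rot: [[1.0, 0.003, -0.001], [0.003, -1.0, 0.001], [-0.001, -0.001, -1.0]]
wrist_force: [-1.1, -1.1, -3.1]
gripper_width: 0.057
```

>>> {"op": "carry_out", "data": {
  "increments": [
    [0.05,0,0,0.03,0],
    [0.05,0,0,0.07,0],
    [0.05,0,0,0.1,0],
    [0.05,0,0,0.115,0],
    [0.05,0,0,0.115,0]
  ]
}}

```text
time_s: 5.72
ee_pos: [0.5219, 0.1175, 0.1201]
ee_rot: [[1.0, -0.0, -0.008], [-0.0, -1.0, -0.0], [-0.008, 0.0, -1.0]]
wrist_force: [-0.2, 0.1, -2.3]
gripper_width: 0.0571
```

```bash
python3 - <<'E'
from ov import *
d,s=shot('side','s2.png',(190,150,390,330),3.8,[(circ(.5199,.1211,.09,.0675),(0,255,0))])
print(s['ee_pos'],s['ee_rot'].round(3).tolist(),s['wrist_force'],move(.522,.121,.104,s))
E
```

```text
[0.52185324 0.11752274 0.12013579] [[1.0, -0.0, -0.008], [-0.0, -1.0, -0.0], [-0.008, 0.0, -1.0]] [-0.1578592   0.09764877 -2.28188761] [ 0.0003 -0.0035  0.0161]
```

View pics/s2.png

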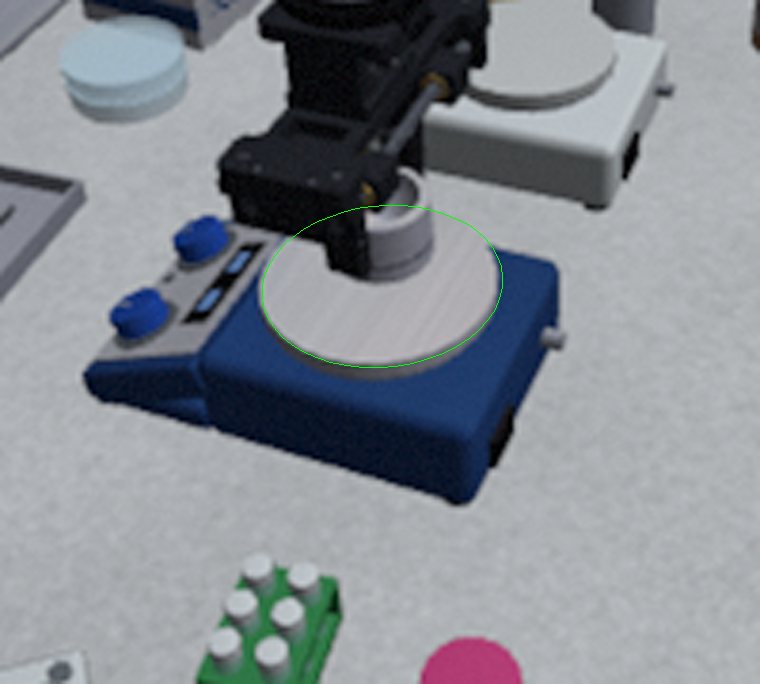

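>>> {"op": "carry_out", "data": {
  "increments": [
    [0.05,0,0,0,0],
    [0.05,0,0,0,0]
  ]
}}

```text
time_s: 5.93
ee_pos: [0.5241, 0.1184, 0.1257]
ee_rot: [[1.0, 0.001, 0.003], [0.001, -1.0, -0.0], [0.003, 0.0, -1.0]]
wrist_force: [-0.0, -0.2, -2.8]
gripper_width: 0.0567
```

```bash
python3 - <<'E'
from ov import *
s=get_state()
print(s['ee_pos'],s['wrist_force'],move(.522,.121,.104,s))
E
```

```text
[0.52410225 0.11844701 0.1257196 ] [-0.0116928  -0.23887606 -2.81635659] [-0.0022 -0.0026  0.0217]
```

>>> {"op": "carry_out", "data": {
  "increments": [
    [0.05,-0.002,-0.0025,0.007,0],
    [0.05,-0.002,-0.0025,0.014,0],
    [0.05,-0.002,-0.0025,0.018,0],
    [0.05,-0.002,-0.0025,0.018,0],
    [0.05,-0.002,-0.0025,0.018,0]
  ]
}}

```text
time_s: 6.35
ee_pos: [0.521, 0.1216, 0.1063]
ee_rot: [[1.0, 0.002, -0.0], [0.002, -1.0, 0.0], [-0.0, -0.0, -1.0]]
wrist_force: [0.7, 0.2, -2.8]
gripper_width: 0.057
```

>>> {"op": "carry_out", "data": {
  "increments": [
    [0.05,0,0,0.001,0],
    [0.05,0,0,0.002,0],
    [0.05,0,0,0.002,0],
    [0.05,0,0,0.002,0]
  ]
}}

```text
time_s: 6.68
ee_pos: [0.5211, 0.1215, 0.1046]
ee_rot: [[1.0, 0.001, 0.0], [0.001, -1.0, 0.0], [0.0, -0.0, -1.0]]
wrist_force: [-0.5, 0.7, -2.3]
gripper_width: 0.0569
```

>>> {"op": "carry_out", "data": {
  "increments": [
    [0.05,0,0,0.001,0],
    [0.05,0,0,0.0015,0],
    [0.05,0,0,0.0015,0],
    [0.05,0,0,0.0015,0]
  ]
}}

```text
time_s: 7.02
ee_pos: [0.5211, 0.1215, 0.1033]
ee_rot: [[1.0, 0.001, 0.0], [0.001, -1.0, -0.0], [0.0, 0.0, -1.0]]
wrist_force: [-1.0, -0.3, 1.2]
gripper_width: 0.0571
```

>>> {"op": "carry_out", "data": {
  "increments": [
    [0.07,0,0,0,0],
    [0.08,0,0,0,0],
    [0.08,0,0,0,0],
    [0.08,0,0,0,0],
    [0.08,0,0,0,0]
  ]
}}

```text
time_s: 7.43
ee_pos: [0.5211, 0.1215, 0.103]
ee_rot: [[1.0, 0.001, 0.0], [0.001, -1.0, 0.0], [0.0, -0.0, -1.0]]
wrist_force: [-0.2, -0.4, -0.3]
gripper_width: 0.0799
```

>>> {"op": "carry_out", "data": {
  "increments": [
    [0.08,0,0,-0.02,0],
    [0.08,0,0,-0.05,0],
    [0.08,0,0,-0.09,0],
    [0.08,0,0,-0.12,0],
    [0.08,0,0,-0.12,0]
  ]
}}

```text
time_s: 7.85
ee_pos: [0.523, 0.1217, 0.229]
ee_rot: [[1.0, 0.002, 0.011], [0.002, -1.0, 0.0], [0.011, -0.0, -1.0]]
wrist_force: [-0.2, -0.6, 0.2]
gripper_width: 0.0799
```

```bash
python3 - <<'E'
from ov import *
d,s=shot('wrist','w8.png',None,1.2,[(circ(.5199,.1211,.09,.0675),(0,255,0))])
print(s['ee_pos'],s['time_s'],move(.486,.36,.23,s))
E
```

```text
[0.52304178 0.12166189 0.22904456] 7.85 [-0.0366 -0.2384 -0.0013]
```

View pics/w8.png

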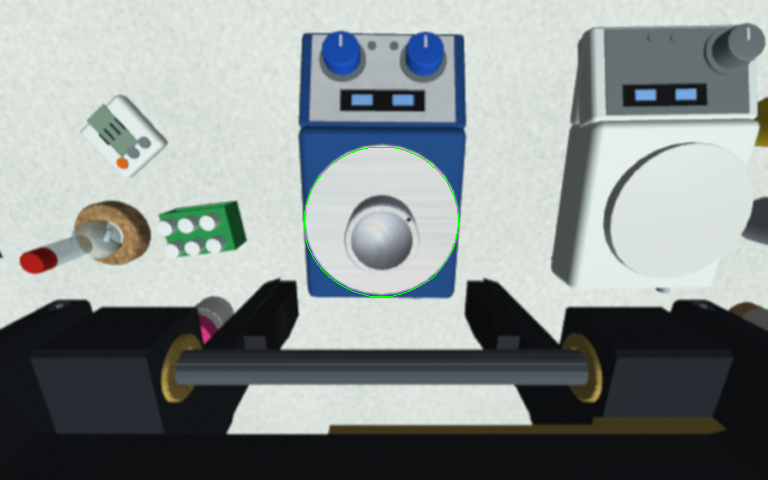

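```bash
python3 - <<'E'
from ov import *
d,s=shot('wrist','w9.png',(240,110,400,260),4.8,[])
print(s['ee_pos'],s['ee_rot'])
for r,z in((.029,.13),(.029,.09),(.0675,.09),(.023,.13)):
  q=(proj(d,circ(.5199,.1211,z,r),s)-[240,110])*4.8;print(r,z,q.min(0),q.max(0))
E
```

```text
[0.52207316 0.12160024 0.22588163] [[ 9.99978281e-01  1.54159382e-03  6.40783551e-03]
 [ 1.54112897e-03 -9.99998809e-01  7.74809706e-05]
 [ 6.40794733e-03 -6.76039869e-05 -9.99979467e-01]]
0.029 0.13 [215.6270226  277.19377721] [524.1274454  571.49176571]
0.029 0.09 [235.9348368  239.77037335] [504.23477923 498.88117932]
0.0675 0.09 [57.74913935 50.14547519] [682.39907711 655.45899768]
0.023 0.13 [247.55085502 309.49104658] [492.22360137 542.80515942]
```

View pics/w9.png

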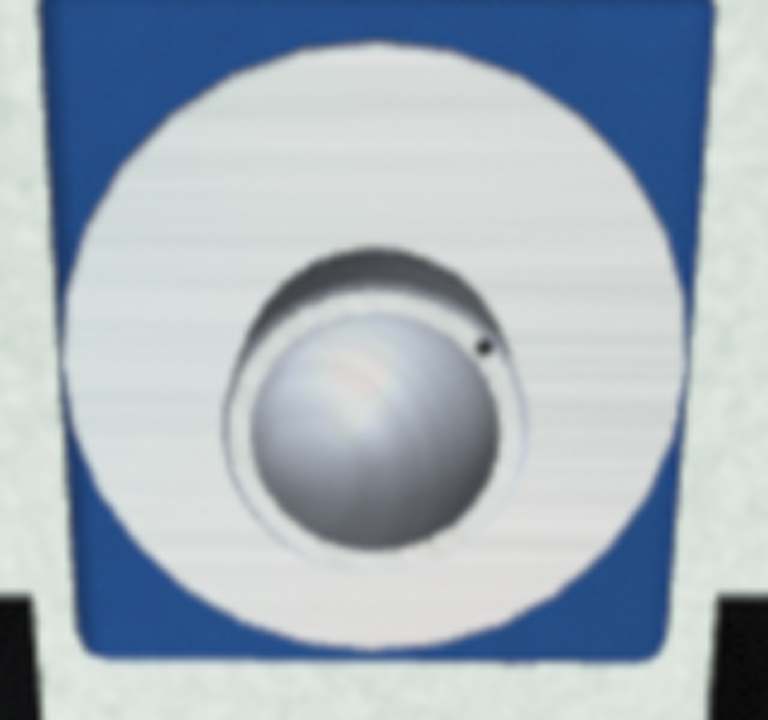

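>>> {"op": "carry_out", "data": {
  "increments": [
    [0.08,0,0,0.04,0],
    [0.08,0,0,0.08,0],
    [0.08,0,0,0.11,0],
    [0.08,0,0,0.119,0],
    [0.08,0,0,0.119,0]
  ]
}}

```text
time_s: 8.37
ee_pos: [0.5195, 0.1215, 0.1013]
ee_rot: [[1.0, 0.001, -0.007], [0.001, -1.0, -0.0], [-0.007, 0.0, -1.0]]
wrist_force: [0.1, 0.2, 0.0]
gripper_width: 0.0803
```

>>> {"op": "carry_out", "data": {
  "increments": [
    [0.05,0,0,0,0],
    [0.05,0,0,0,0],
    [0.05,0,0,0,0],
    [0.05,0,0,0,0],
    [0.05,0,0,0,0]
  ]
}}

```text
time_s: 8.78
ee_pos: [0.5217, 0.1215, 0.1054]
ee_rot: [[1.0, 0.002, 0.003], [0.002, -1.0, -0.0], [0.003, 0.0, -1.0]]
wrist_force: [0.4, -0.9, 8.2]
gripper_width: 0.0567
```

>>> {"op": "carry_out", "data": {
  "increments": [
    [0.05,0,0,-0.002,0],
    [0.05,0,0,-0.002,0],
    [0.05,0.0025,0,-0.002,0],
    [0.05,0.0025,0,-0.002,0],
    [0.05,0.0025,0,-0.002,0]
  ]
}}

```text
time_s: 9.2
ee_pos: [0.5235, 0.1215, 0.1058]
ee_rot: [[1.0, 0.001, -0.0], [0.001, -1.0, 0.0], [-0.0, -0.0, -1.0]]
wrist_force: [0.4, 0.1, -1.4]
gripper_width: 0.0567
```

>>> {"op": "carry_out", "data": {
  "increments": [
    [0.05,0,0,0.001,0],
    [0.05,0,0,0.0015,0],
    [0.05,0,0,0.002,0],
    [0.05,0,0,0.002,0],
    [0.05,0,0,0.002,0]
  ]
}}

```text
time_s: 9.62
ee_pos: [0.5235, 0.1215, 0.1054]
ee_rot: [[1.0, 0.002, 0.001], [0.002, -1.0, -0.0], [0.001, 0.0, -1.0]]
wrist_force: [-4.4, -0.8, 12.4]
gripper_width: 0.0568
```

>>> {"op": "carry_out", "data": {
  "increments": [
    [0.07,0,0,0,0],
    [0.08,0,0,0,0],
    [0.08,0,0,0,0],
    [0.08,0,0,0,0],
    [0.08,0,0,0,0]
  ]
}}

```text
time_s: 10.03
ee_pos: [0.5235, 0.1215, 0.1039]
ee_rot: [[1.0, 0.001, -0.0], [0.001, -1.0, 0.0], [-0.0, -0.0, -1.0]]
wrist_force: [0.3, 0.1, -0.0]
gripper_width: 0.0798
```

>>> {"op": "carry_out", "data": {
  "increments": [
    [0.08,0,0,-0.02,0],
    [0.08,0,0,-0.05,0],
    [0.08,0,0,-0.09,0],
    [0.08,0,0,-0.12,0],
    [0.08,0,0,-0.12,0]
  ]
}}

```text
time_s: 10.45
ee_pos: [0.5256, 0.1216, 0.23]
ee_rot: [[1.0, 0.002, 0.011], [0.002, -1.0, 0.0], [0.011, -0.0, -1.0]]
wrist_force: [0.4, -0.0, -0.6]
gripper_width: 0.08
```

>>> {"op": "carry_out", "data": {
  "increments": [
    [0.08,0,0,0,0],
    [0.08,0,0,0,0]
  ]
}}

```text
time_s: 10.62
ee_pos: [0.5231, 0.1215, 0.2231]
ee_rot: [[1.0, 0.001, -0.002], [0.001, -1.0, -0.0], [-0.002, 0.0, -1.0]]
wrist_force: [-0.3, -0.8, -0.3]
gripper_width: 0.0803
```

```bash
python3 - <<'E'
from ov import *
d,s=shot('wrist','w10.png',(240,110,400,260),4.8,[])
print(s['ee_pos'],s['ee_rot'])
for r,z in((.029,.13),(.029,.09),(.0675,.09),(.023,.13)):
  q=(proj(d,circ(.5199,.1211,z,r),s)-[240,110])*4.8;print(r,z,q.min(0),q.max(0))
E
```

```text
[0.52311045 0.12150988 0.22308954] [[ 9.99997843e-01  1.39541425e-03 -1.53872428e-03]
 [ 1.39539950e-03 -9.99999026e-01 -1.06572174e-05]
 [-1.53873765e-03  8.51005932e-06 -9.99998816e-01]]
0.029 0.13 [213.49851716 282.06355393] [525.13175081 578.20084016]
0.029 0.09 [234.20662971 242.09389882] [504.96017252 502.81732692]
0.0675 0.09 [54.32561087 50.61278837] [684.83724146 659.85497657]
0.023 0.13 [245.74697239 314.63263362] [492.90436156 549.39782308]
```

View pics/w10.png

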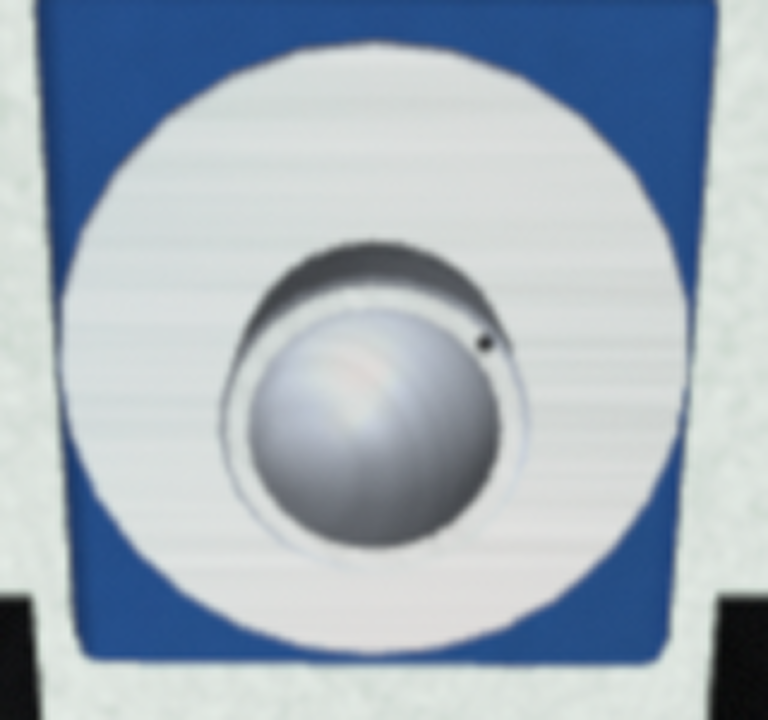

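>>> {"op": "carry_out", "data": {
  "increments": [
    [0.08,-0.004,-0.04,0,0],
    [0.08,-0.008,-0.08,0,0],
    [0.08,-0.012,-0.12,0,0],
    [0.08,-0.016,-0.16,0,0],
    [0.08,-0.02,-0.2,0,0]
  ]
}}

```text
time_s: 11.08
ee_pos: [0.5024, 0.3232, 0.2224]
ee_rot: [[1.0, 0.001, -0.003], [0.001, -1.0, -0.001], [-0.003, 0.001, -1.0]]
wrist_force: [0.6, 0.4, -0.1]
gripper_width: 0.0799
```

>>> {"op": "carry_out", "data": {
  "increments": [
    [0.08,-0.008,-0.04,0,0],
    [0.08,-0.014,-0.08,0,0],
    [0.08,-0.0145,-0.0965,0,0],
    [0.08,-0.0145,-0.0965,0,0],
    [0.08,-0.0145,-0.0965,0,0]
  ]
}}

```text
time_s: 11.5
ee_pos: [0.4881, 0.4183, 0.2221]
ee_rot: [[1.0, 0.003, -0.003], [0.003, -1.0, -0.002], [-0.003, 0.002, -1.0]]
wrist_force: [-0.4, -1.1, -0.7]
gripper_width: 0.0799
```

```bash
python3 - <<'E'
from ov import *
d,s=shot('wrist','w11.png',(180,110,460,310),2.8,[])
print(s['ee_pos'],s['ee_rot'].round(3).tolist())
print((proj(d,[(.4883,.4185,.105),(.4883,.4185,.022)],s)-[180,110])*2.8)
E
```

```text
[0.48808576 0.41826321 0.22211273] [[1.0, 0.003, -0.003], [0.003, -1.0, -0.002], [-0.003, 0.002, -1.0]]
[[381.10087622 222.31309184]
 [381.55715726 170.6016406 ]]
```

View pics/w11.png

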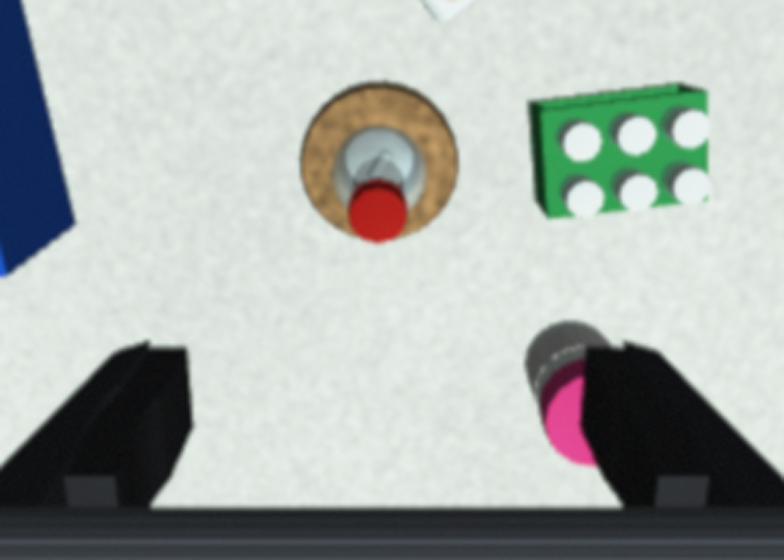

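>>> {"op": "carry_out", "data": {
  "increments": [
    [0.08,0.0015,-0.001,0.04,0],
    [0.08,0.0015,-0.001,0.07,0],
    [0.08,0.0015,-0.001,0.09,0],
    [0.08,0.0015,-0.001,0.09,0],
    [0.08,0.0015,-0.001,0.09,0]
  ]
}}

```text
time_s: 11.97
ee_pos: [0.4905, 0.4177, 0.1338]
ee_rot: [[1.0, -0.0, -0.001], [-0.0, -1.0, -0.001], [-0.001, 0.001, -1.0]]
wrist_force: [0.4, 0.2, 0.3]
gripper_width: 0.0796
```

```bash
python3 - <<'E'
from ov import *
d,s=shot('wrist','w12.png',(180,110,460,310),2.8,[])
print(s['ee_pos'],s['ee_rot'].round(3).tolist())
print((proj(d,[(.4895,.4185,.105),(.4883,.4185,.022)],s)-[180,110])*2.8)
E
```

```text
[0.4904831  0.4176896  0.13380022] [[1.0, -0.0, -0.001], [-0.0, -1.0, -0.001], [-0.001, 0.001, -1.0]]
[[377.91233359 329.27109302]
 [379.64586717 233.74035473]]
```

View pics/w12.png

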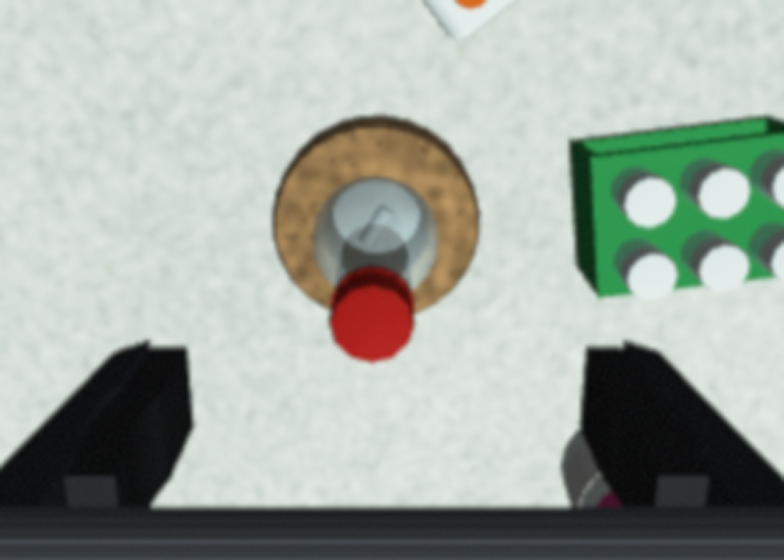

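>>> {"op": "carry_out", "data": {
  "increments": [
    [0.08,0.0015,-0.0035,0.02,0],
    [0.08,0.0015,-0.0035,0.045,0],
    [0.08,0.0015,-0.0035,0.0655,0],
    [0.08,0.0015,-0.0035,0.0695,0],
    [0.08,0.0015,-0.0035,0.0695,0]
  ]
}}

```text
time_s: 12.43
ee_pos: [0.492, 0.4223, 0.0651]
ee_rot: [[1.0, 0.001, 0.0], [0.001, -1.0, 0.0], [0.0, -0.0, -1.0]]
wrist_force: [0.2, 1.3, 0.5]
gripper_width: 0.0804
```

```bash
python3 - <<'E'
from ov import *
d,s=shot('wrist','w13.png',(180,110,460,310),2.8,[])
print(s['ee_pos'],s['ee_rot'].round(3).tolist())
E
```

```text
[0.49195746 0.42228489 0.06513241] [[1.0, 0.001, 0.0], [0.001, -1.0, 0.0], [0.0, -0.0, -1.0]]
```

View pics/w13.png

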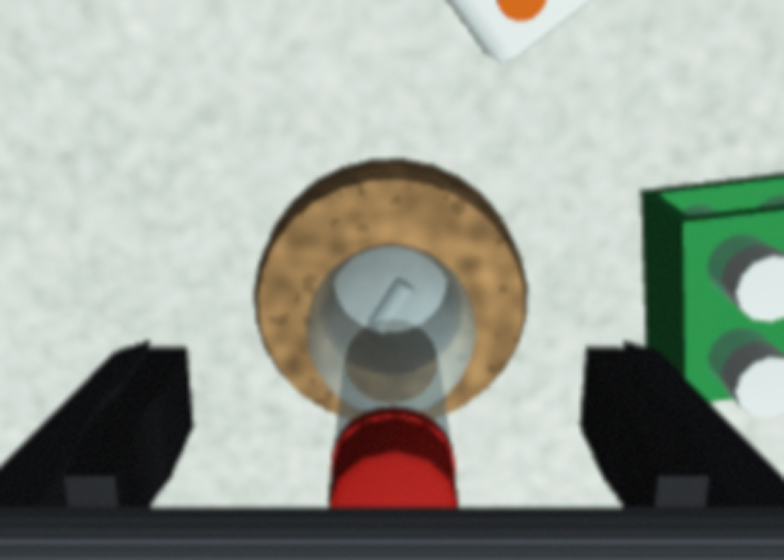

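```bash
python3 - <<'E'
from ov import *
s=get_state();d=cams.grab_frame('wrist')
for x in (.486,.488,.490,.492,.494):
  print(x,[((proj(d,circ(x,.422,z,r),s)-[180,110])*2.8).min(0).round(1)[1] for z,r in((.092,.0105),(.105,.0105),(.022,.036))],s['ee_pos'])
E
```

```text
0.486 [np.float64(429.8), np.float64(473.0), np.float64(191.0)] [0.49243052 0.42267589 0.06625901]
0.488 [np.float64(419.5), np.float64(461.9), np.float64(183.1)] [0.49243052 0.42267589 0.06625901]
0.49 [np.float64(409.2), np.float64(450.8), np.float64(175.2)] [0.49243052 0.42267589 0.06625901]
0.492 [np.float64(398.7), np.float64(439.5), np.float64(167.2)] [0.49243052 0.42267589 0.06625901]
0.494 [np.float64(388.2), np.float64(428.1), np.float64(159.2)] [0.49243052 0.42267589 0.06625901]
```

>>> {"op": "carry_out", "data": {
  "increments": [
    [0.08,-0.003,0.0005,0.0025,0],
    [0.08,-0.003,0.0005,0.0025,0],
    [0.04,-0.003,0.0005,0.0025,0],
    [0.015,-0.003,0.0005,0.0025,0],
    [0.015,-0.003,0.0005,0.0025,0]
  ]
}}

```text
time_s: 12.95
ee_pos: [0.4887, 0.4221, 0.0624]
ee_rot: [[1.0, 0.001, 0.0], [0.001, -1.0, 0.0], [0.0, -0.0, -1.0]]
wrist_force: [-0.8, 0.2, -0.6]
gripper_width: 0.0625
```

>>> {"op": "carry_out", "data": {
  "increments": [
    [0.015,0,0,0,0],
    [0.015,0,0,0,0],
    [0.015,0,0,0,0],
    [0.015,0,0,0,0],
    [0.015,0,0,0,0]
  ]
}}

```text
time_s: 13.37
ee_pos: [0.4886, 0.422, 0.062]
ee_rot: [[1.0, 0.001, -0.0], [0.001, -1.0, -0.0], [-0.0, 0.0, -1.0]]
wrist_force: [0.5, -0.9, -0.2]
gripper_width: 0.0288
```

>>> {"op": "carry_out", "data": {
  "increments": [
    [0.015,0,0,0,0],
    [0.015,0,0,0,0],
    [0.015,0,0,-0.003,0],
    [0.015,0,0,-0.008,0],
    [0.015,0,0,-0.015,0]
  ]
}}

```text
time_s: 13.78
ee_pos: [0.4884, 0.4219, 0.0772]
ee_rot: [[1.0, 0.001, -0.001], [0.001, -1.0, -0.0], [-0.001, 0.0, -1.0]]
wrist_force: [-0.5, -0.7, -1.1]
gripper_width: 0.0202
```

```bash
python3 - <<'E'
from ov import *
d,s=shot('wrist','w14.png',(180,110,460,310),2.8,[])
print(s['ee_pos'],s['gripper_width'],s['wrist_force'])
E
```

```text
[0.48844662 0.42190062 0.07717299] 0.020176425314002263 [-0.52975952 -0.74583825 -1.08091354]
```

View pics/w14.png

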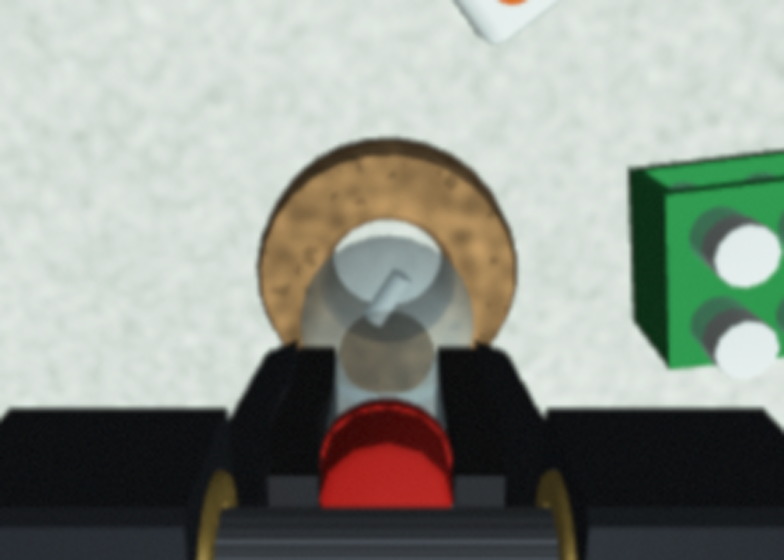

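>>> {"op": "carry_out", "data": {
  "increments": [
    [0.015,0,0,-0.02,0],
    [0.015,0,0,-0.05,0],
    [0.015,0,0,-0.09,0],
    [0.015,0,0,-0.13,0],
    [0.015,0,0,-0.153,0]
  ]
}}

```text
time_s: 14.25
ee_pos: [0.4891, 0.4224, 0.2355]
ee_rot: [[1.0, 0.002, 0.006], [0.002, -1.0, 0.003], [0.006, -0.003, -1.0]]
wrist_force: [-0.3, 0.2, -0.3]
gripper_width: 0.0201
```

>>> {"op": "carry_out", "data": {
  "increments": [
    [0.015,0.002,0.015,0,0],
    [0.015,0.006,0.04,0,0],
    [0.015,0.01,0.07,0,0],
    [0.015,0.014,0.105,0,0],
    [0.015,0.018,0.14,0,0]
  ]
}}

```text
time_s: 14.67
ee_pos: [0.5066, 0.2808, 0.2305]
ee_rot: [[1.0, 0.002, 0.001], [0.002, -1.0, 0.0], [0.001, -0.0, -1.0]]
wrist_force: [1.3, -0.7, -1.0]
gripper_width: 0.02
```

>>> {"op": "carry_out", "data": {
  "increments": [
    [0.015,0.004,0.035,0,0],
    [0.015,0.008,0.07,0,0],
    [0.015,0.012,0.1,0,0],
    [0.015,0.0135,0.12,0,0],
    [0.015,0.0135,0.13,0,0]
  ]
}}

```text
time_s: 15.08
ee_pos: [0.5208, 0.1497, 0.2306]
ee_rot: [[1.0, -0.001, 0.001], [-0.001, -1.0, -0.0], [0.001, 0.0, -1.0]]
wrist_force: [-0.2, -1.1, -0.5]
gripper_width: 0.02
```

```bash
python3 - <<'E'
from ov import *
d,s=shot('wrist','w15.png',None,1.2,[])
print(s['ee_pos'],s['gripper_width'],s['wrist_force'],move(.521,.1215,.2))
E
```

```text
[0.52077428 0.1497288  0.23058896] 0.020028464365897246 [-0.21539911 -1.1181994  -0.54394907] [0.0003 0.028  0.0305]
```

View pics/w15.png

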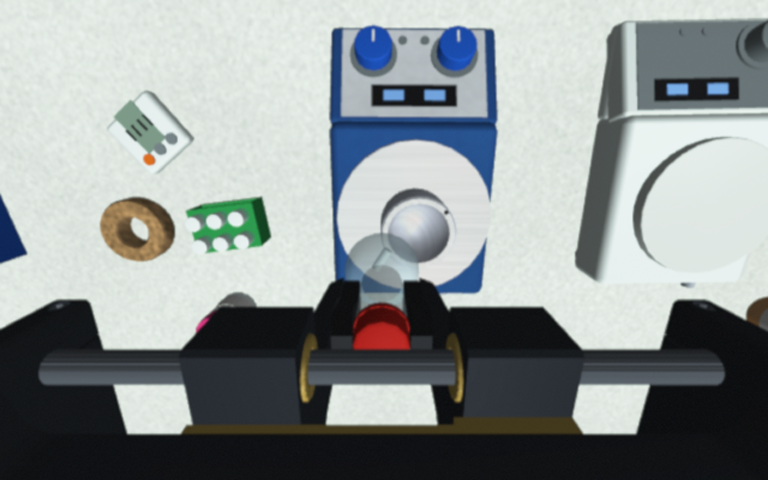

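>>> {"op": "carry_out", "data": {
  "increments": [
    [0.015,0,0.015,0,0],
    [0.015,0,0.028,0,0],
    [0.015,0,0.028,0.015,0],
    [0.015,0,0.028,0.03,0],
    [0.015,0,0.028,0.035,0]
  ]
}}

```text
time_s: 15.55
ee_pos: [0.5198, 0.1244, 0.1934]
ee_rot: [[1.0, 0.002, -0.003], [0.002, -1.0, 0.0], [-0.003, -0.0, -1.0]]
wrist_force: [-0.8, -0.1, -0.5]
gripper_width: 0.0201
```

>>> {"op": "carry_out", "data": {
  "increments": [
    [0.015,0,0,0,0],
    [0.015,0,0,0,0]
  ]
}}

```text
time_s: 15.72
ee_pos: [0.5207, 0.1244, 0.1955]
ee_rot: [[1.0, 0.002, 0.0], [0.002, -1.0, 0.0], [0.0, -0.0, -1.0]]
wrist_force: [0.1, -0.5, -1.1]
gripper_width: 0.0202
```

```bash
python3 - <<'E'
from ov import *
d,s=shot('wrist','w16.png',(240,110,400,260),4.8,[])
shot('side','s3.png',(220,150,370,290),5)
print(s['ee_pos'],s['ee_rot'],s['wrist_force'])
o=s['ee_pos']
for x in(-.002,0,.002):
  q=(proj(d,circ(o[0]+x,o[1],o[2]-.048+.0205,.0205),s)-[240,110])*4.8;print(x,q.min(0),q.max(0))
for x in(.519,.521,.523):
  q=(proj(d,circ(x,.1215,.13,.023),s)-[240,110])*4.8;print(x,q.min(0),q.max(0))
E
```

```text
[0.52066299 0.12443249 0.19547646] [[ 9.99997819e-01  2.06776424e-03  2.95085164e-04]
 [ 2.06774425e-03 -9.99997860e-01  6.80147567e-05]
 [ 2.95225171e-04 -6.74044477e-05 -9.99999954e-01]] [ 0.07510984 -0.45280908 -1.14955807]
-0.002 [219.09883749 436.00959081] [512.41551893 705.88033398]
0 [218.66844637 421.92784032] [512.9051979 693.4960646]
0.002 [218.23534613 407.75451442] [513.39795804 681.03629159]
0.519 [246.08146344 345.45953715] [522.50902376 605.56265051]
0.521 [245.79119315 333.41358697] [522.94673132 594.88978641]
0.523 [245.49938963 321.30202816] [523.38675006 584.16221862]
```

View pics/w16.png

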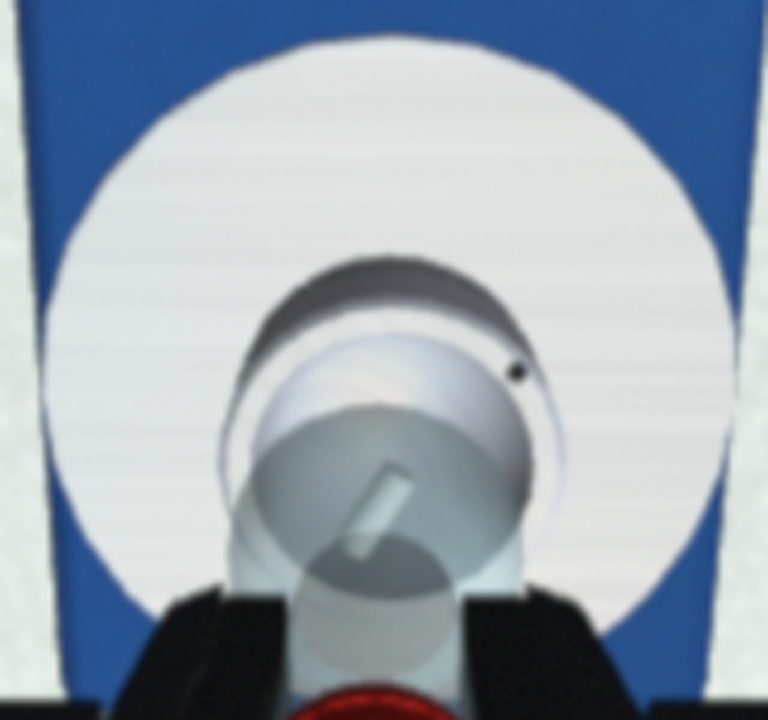

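View pics/s3.png

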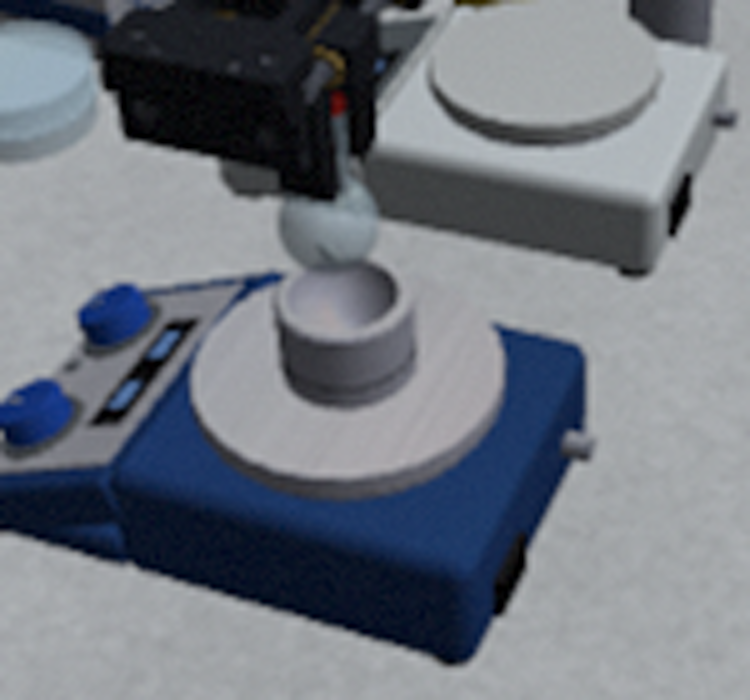

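```bash
python3 - <<'E'
from ov import *
d=cams.grab_frame('wrist');s=get_state();o=s['ee_pos'];print(o)
a,b=np.meshgrid(np.linspace(0,np.pi,60),np.linspace(0,2*np.pi,120))
S=np.stack([np.sin(a)*np.cos(b),np.sin(a)*np.sin(b),np.cos(a)],-1).reshape(-1,3)*.0205
for x in(-.004,-.002,0,.002):
  q=(proj(d,S+o+[x,0,-.048+.0205],s)-[240,110])*4.8;print(x,q.min(0),q.max(0))
E
```

```text
[0.52085918 0.12428167 0.19585862]
-0.004 [218.68538396 442.43231426] [512.70227349 738.94026162]
-0.002 [218.24747957 428.87714749] [513.1912174  725.97157425]
0 [217.80679694 415.21018832] [513.68324512 712.95573133]
0.002 [217.36330955 401.45749938] [514.17838592 699.85645683]
```

>>> {"op": "carry_out", "data": {
  "increments": [
    [0.015,-0.001,0.003,0,0],
    [0.015,-0.001,0.003,0.008,0],
    [0.015,-0.001,0.003,0.016,0],
    [0.015,-0.001,0.003,0.024,0],
    [0.015,-0.001,0.003,0.03,0]
  ]
}}

```text
time_s: 16.28
ee_pos: [0.5191, 0.121, 0.1636]
ee_rot: [[1.0, 0.001, -0.002], [0.001, -1.0, 0.0], [-0.002, -0.0, -1.0]]
wrist_force: [-0.4, -0.3, -0.8]
gripper_width: 0.0205
```

>>> {"op": "carry_out", "data": {
  "increments": [
    [0.015,0,0,0.002,0],
    [0.015,0,0,0.003,0],
    [0.015,0,0,0.004,0],
    [0.015,0,0,0.005,0],
    [0.015,0,0,0.005,0]
  ]
}}

```text
time_s: 16.7
ee_pos: [0.5196, 0.1211, 0.1601]
ee_rot: [[1.0, 0.002, 0.0], [0.002, -1.0, -0.0], [0.0, 0.0, -1.0]]
wrist_force: [0.0, -0.3, -1.1]
gripper_width: 0.02
```

```bash
python3 - <<'E'
from ov import *
d,s=shot('wrist','w17.png',(240,110,400,260),4.8,[])
shot('side','s4.png',(220,150,370,290),5)
print(s['ee_pos'],s['wrist_force'])
E
```

```text
[0.5196072  0.12105227 0.16010759] [ 0.04328938 -0.26840464 -1.10186082]
```

View pics/w17.png

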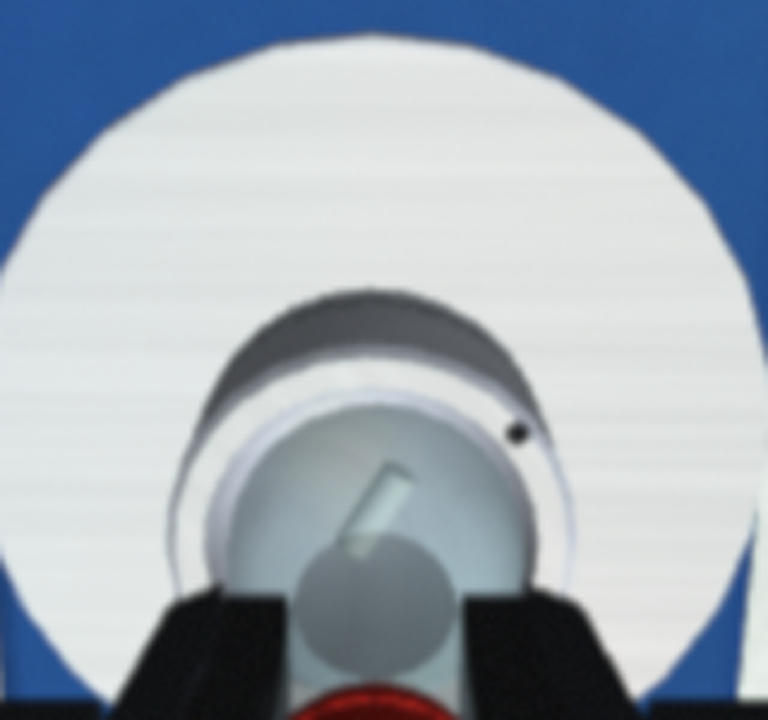

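View pics/s4.png

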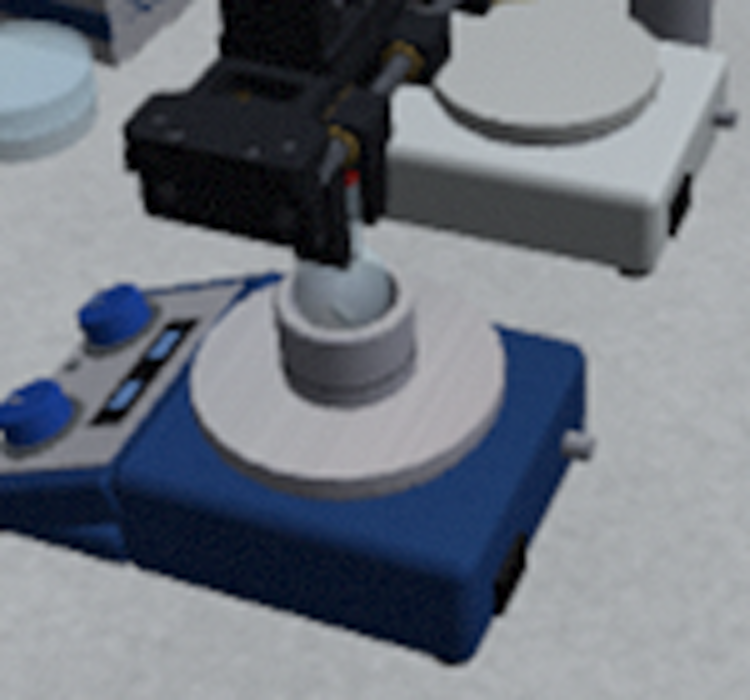

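>>> {"op": "carry_out", "data": {
  "increments": [
    [0.015,0,-0.001,0,0],
    [0.015,0,-0.001,0.0007,0],
    [0.015,0,-0.001,0.0014,0],
    [0.015,0,-0.001,0.002,0],
    [0.015,0,-0.001,0.002,0]
  ]
}}

```text
time_s: 17.22
ee_pos: [0.5195, 0.122, 0.1579]
ee_rot: [[1.0, 0.001, -0.0], [0.001, -1.0, 0.0], [-0.0, -0.0, -1.0]]
wrist_force: [0.1, 0.8, -1.2]
gripper_width: 0.02
```

>>> {"op": "carry_out", "data": {
  "increments": [
    [0.015,0,0,0.0005,0],
    [0.015,0,0,0.001,0],
    [0.015,0,0,0.001,0],
    [0.015,0,0,0.001,0]
  ]
}}

```text
time_s: 17.55
ee_pos: [0.5196, 0.122, 0.1573]
ee_rot: [[1.0, 0.002, 0.0], [0.002, -1.0, -0.0], [0.0, 0.0, -1.0]]
wrist_force: [-0.5, 0.3, 3.3]
gripper_width: 0.0203
```

Contact, light. Release by opening moderately, then straight up.

>>> {"op": "carry_out", "data": {
  "increments": [
    [0.025,0,0,0,0],
    [0.03,0,0,0,0],
    [0.04,0,0,0,0],
    [0.05,0,0,0,0],
    [0.05,0,0,0,0]
  ]
}}

```text
time_s: 17.97
ee_pos: [0.5195, 0.122, 0.1569]
ee_rot: [[1.0, 0.001, -0.0], [0.001, -1.0, 0.0], [-0.0, -0.0, -1.0]]
wrist_force: [0.1, 0.2, 0.5]
gripper_width: 0.048
```

>>> {"op": "carry_out", "data": {
  "increments": [
    [0.05,0,0,-0.01,0],
    [0.05,0,0,-0.03,0],
    [0.05,0,0,-0.06,0],
    [0.05,0,0,-0.09,0],
    [0.08,0,0,-0.1,0]
  ]
}}

```text
time_s: 18.38
ee_pos: [0.5205, 0.1221, 0.2611]
ee_rot: [[1.0, 0.002, 0.006], [0.002, -1.0, 0.0], [0.006, -0.0, -1.0]]
wrist_force: [-0.4, 0.6, -0.6]
gripper_width: 0.0548
```

```bash
python3 - <<'E'
from ov import *
d,s=shot('wrist','w18.png',(200,110,440,310),3.2,[])
shot('side','s5.png',(200,130,400,290),3.9)
print(s['ee_pos'],s['wrist_force'])
E
```

```text
[0.52051775 0.12210768 0.26112006] [-0.42450939  0.57861959 -0.60623237]
```

View pics/w18.png

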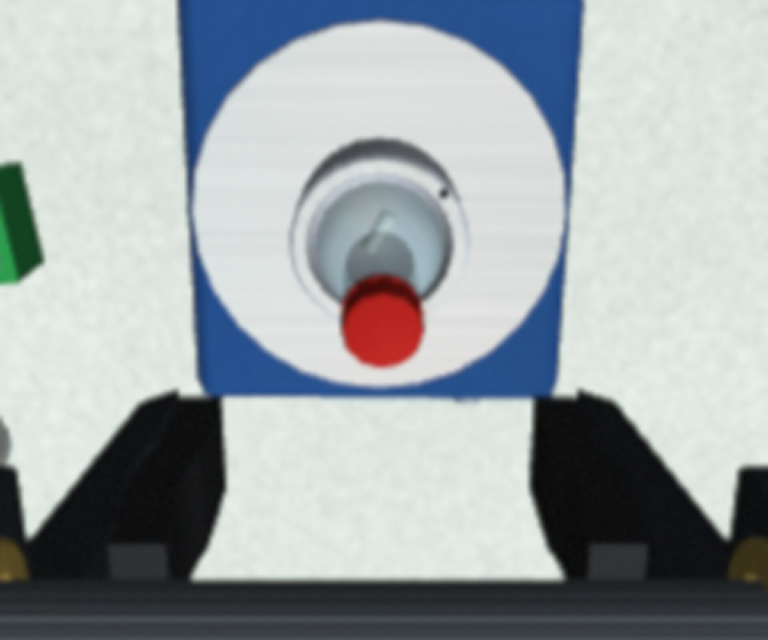

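View pics/s5.png

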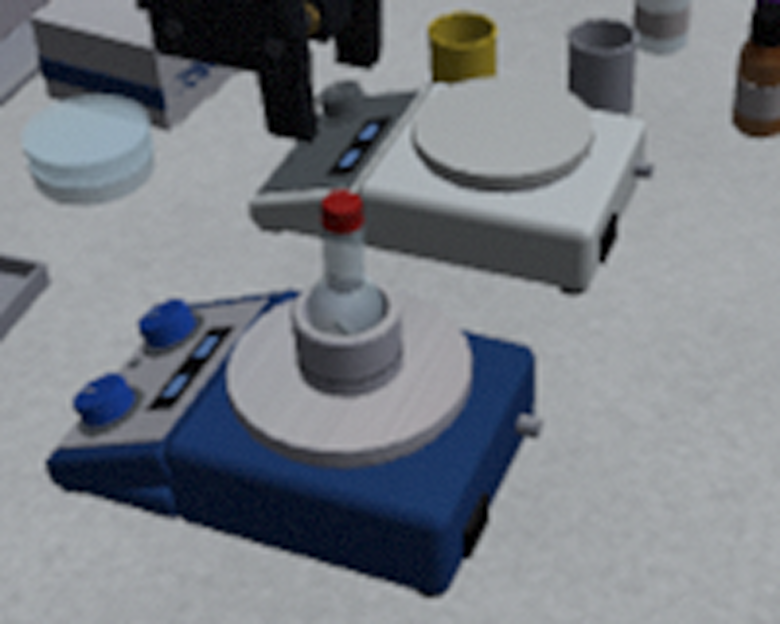

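>>> {"op": "carry_out", "data": {
  "increments": [
    [0.088,-0.001,0.04,0,0],
    [0.088,-0.003,0.08,0,0],
    [0.088,-0.005,0.12,0,0],
    [0.088,-0.007,0.16,0,0],
    [0.088,-0.008,0.2,0,0]
  ]
}}

```text
time_s: 18.9
ee_pos: [0.5109, -0.0796, 0.2556]
ee_rot: [[1.0, 0.002, -0.002], [0.002, -1.0, 0.001], [-0.002, -0.001, -1.0]]
wrist_force: [1.2, 0.0, 0.8]
gripper_width: 0.0879
```

>>> {"op": "carry_out", "data": {
  "increments": [
    [0.088,0.01,0.03,0.01,0],
    [0.088,0.014,0.063,0.02,0],
    [0.088,0.014,0.07,0.03,0],
    [0.088,0.014,0.07,0.03,0],
    [0.088,0.014,0.07,0.03,0]
  ]
}}

```text
time_s: 19.32
ee_pos: [0.5254, -0.1473, 0.2258]
ee_rot: [[1.0, 0.001, -0.003], [0.001, -1.0, 0.002], [-0.003, -0.002, -1.0]]
wrist_force: [-0.1, -0.0, -0.3]
gripper_width: 0.0878
```

```bash
python3 - <<'E'
from ov import *
d,s=shot('wrist','w19.png',(200,90,440,290),3.2,[])
print(s['ee_pos'],s['ee_rot'].round(3).tolist())
for r,z in((.0625,.08),):
  q=(proj(d,circ(.5265,-.1477,z,r),s)-[200,90])*3.2;print(r,z,q.min(0),q.max(0))
E
```

```text
[ 0.5253736  -0.14732115  0.22577885] [[1.0, 0.001, -0.003], [0.001, -1.0, 0.002], [-0.003, -0.002, -1.0]]
0.0625 0.08 [187.61805569  97.61253023] [562.74893255 462.73047892]
```

View pics/w19.png

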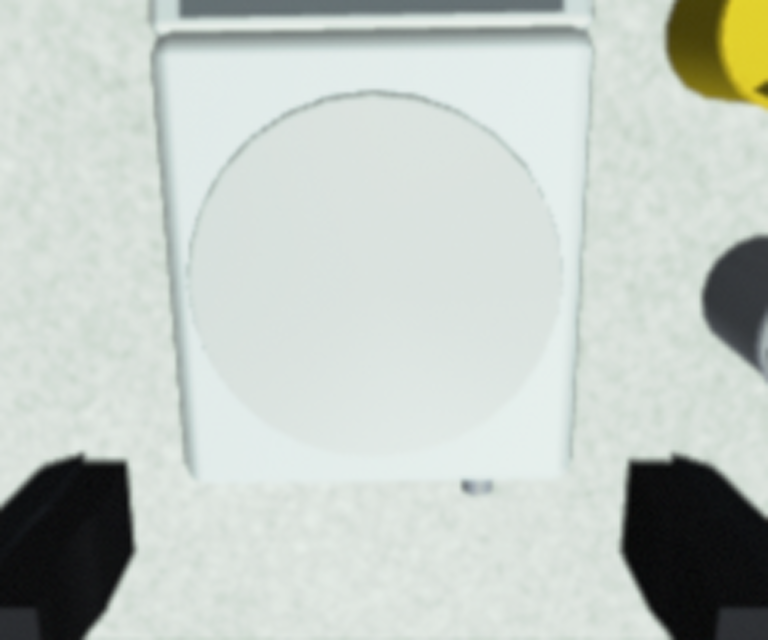

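>>> {"op": "carry_out", "data": {
  "increments": [
    [0.088,-0.005,0.04,0,0],
    [0.088,-0.01,0.08,0,0],
    [0.088,-0.016,0.12,0,0],
    [0.088,-0.022,0.155,0,0],
    [0.088,-0.022,0.162,0,0]
  ]
}}

```text
time_s: 19.78
ee_pos: [0.5035, -0.3131, 0.2273]
ee_rot: [[1.0, -0.001, 0.0], [-0.001, -1.0, -0.002], [0.0, 0.002, -1.0]]
wrist_force: [0.1, 0.7, -0.2]
gripper_width: 0.0882
```

>>> {"op": "carry_out", "data": {
  "increments": [
    [0.088,0,0,0.02,0],
    [0.088,0,0,0.05,0],
    [0.088,0,0,0.07,0],
    [0.088,0,0,0.075,0],
    [0.088,0,0,0.075,0]
  ]
}}

```text
time_s: 20.2
ee_pos: [0.5044, -0.3083, 0.1516]
ee_rot: [[1.0, 0.003, -0.001], [0.003, -1.0, 0.001], [-0.001, -0.001, -1.0]]
wrist_force: [-0.0, -0.2, -0.4]
gripper_width: 0.0883
```

```bash
python3 - <<'E'
from ov import *
d,s=shot('wrist','w20.png',None,1.2)
print(s['ee_pos'],s['ee_rot'].round(3).tolist())
for x in (.5,.503,.506):
  q=proj(d,circ(x,-.309,.065,.0275),s)*1.2;print(x,q.min(0),q.max(0))
E
```

```text
[ 0.50439134 -0.30832331  0.15157685] [[1.0, 0.003, -0.001], [0.003, -1.0, 0.001], [-0.001, -0.001, -1.0]]
0.5 [343.04158629 208.20962835] [418.67175592 279.78681392]
0.503 [342.92197852 204.02129019] [418.82733797 276.12089469]
0.506 [342.80149709 199.80130129] [418.98405629 272.42906728]
```

View pics/w20.png

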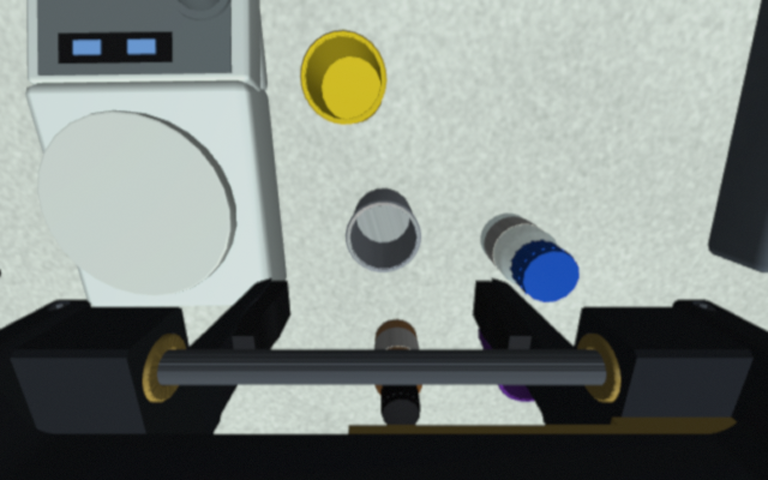

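>>> {"op": "carry_out", "data": {
  "increments": [
    [0.088,0,0.0005,0,-7],
    [0.088,0,0.0005,0,-14],
    [0.088,0,0.0005,0,-21],
    [0.088,0,0.0005,0.02,-28],
    [0.088,0,0.0005,0.04,-35]
  ]
}}

```text
time_s: 20.67
ee_pos: [0.5056, -0.3109, 0.1147]
ee_rot: [[0.814, 0.58, 0.005], [0.58, -0.814, -0.004], [0.001, 0.006, -1.0]]
wrist_force: [-0.0, -0.0, -0.5]
gripper_width: 0.0879
```

>>> {"op": "carry_out", "data": {
  "increments": [
    [0.088,0,0,0,0],
    [0.088,0,0,0,0]
  ]
}}

```text
time_s: 20.83
ee_pos: [0.5047, -0.3103, 0.1133]
ee_rot: [[0.82, 0.572, 0.001], [0.572, -0.82, -0.001], [0.0, 0.001, -1.0]]
wrist_force: [-0.4, 0.5, -0.1]
gripper_width: 0.088
```

```bash
python3 - <<'E'
from ov import *
d,s=shot('wrist','w21.png',None,1.2)
print(s['ee_pos'],s['ee_rot'].round(3).tolist(),move(.504,-.309,.035,s))
q=proj(d,circ(.504,-.309,.065,.0275),s)*1.2;print(q.min(0),q.max(0))
E
```

```text
[ 0.50467432 -0.31033411  0.11328875] [[0.82, 0.572, 0.001], [0.572, -0.82, -0.001], [0.0, 0.001, -1.0]] [ 0.0002 -0.0016  0.0783]
[333.16870629 214.60515032] [422.57278236 298.18978788]
```

View pics/w21.png

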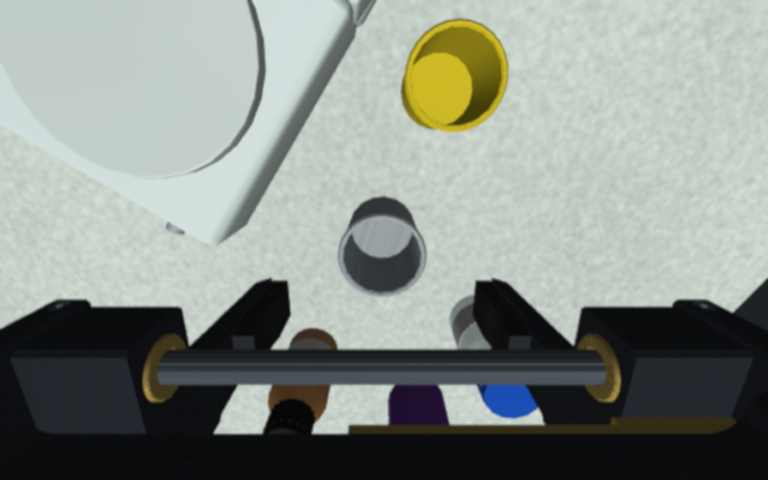

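>>> {"op": "carry_out", "data": {
  "increments": [
    [0.088,0,-0.0005,0.025,0],
    [0.088,0,-0.0005,0.055,0],
    [0.088,0,-0.0005,0.075,0],
    [0.088,0,-0.0005,0.078,0],
    [0.07,0,-0.0005,0.078,0]
  ]
}}

```text
time_s: 21.3
ee_pos: [0.5043, -0.3103, 0.0348]
ee_rot: [[0.819, 0.573, 0.0], [0.573, -0.819, -0.0], [0.0, 0.0, -1.0]]
wrist_force: [-0.1, 0.4, 0.2]
gripper_width: 0.0832
```

>>> {"op": "carry_out", "data": {
  "increments": [
    [0.045,0,0,0,0],
    [0.045,0,0,0,0],
    [0.045,0,0,0,0],
    [0.045,0,0,0,0],
    [0.045,0,0,0,0]
  ]
}}

```text
time_s: 21.72
ee_pos: [0.5042, -0.3104, 0.0349]
ee_rot: [[0.818, 0.575, 0.001], [0.575, -0.818, -0.001], [0.0, 0.002, -1.0]]
wrist_force: [-0.8, 0.8, 4.8]
gripper_width: 0.0517
```

>>> {"op": "carry_out", "data": {
  "increments": [
    [0.045,0,0,0,0],
    [0.045,0,0,0,0],
    [0.045,0,0,-0.005,0],
    [0.045,0,0,-0.02,0],
    [0.045,0,0,-0.05,0]
  ]
}}

```text
time_s: 22.13
ee_pos: [0.5025, -0.3089, 0.0819]
ee_rot: [[0.818, 0.575, -0.005], [0.575, -0.818, 0.005], [-0.001, -0.007, -1.0]]
wrist_force: [0.5, 0.5, -1.1]
gripper_width: 0.0517
```

>>> {"op": "carry_out", "data": {
  "increments": [
    [0.045,0,0,-0.04,0],
    [0.045,0,0,-0.08,7],
    [0.045,0,0,-0.11,14],
    [0.045,0,0,-0.12,21],
    [0.045,0,0,-0.12,28]
  ]
}}

```text
time_s: 22.55
ee_pos: [0.5045, -0.3106, 0.2077]
ee_rot: [[0.993, 0.117, 0.004], [0.117, -0.993, -0.004], [0.004, 0.004, -1.0]]
wrist_force: [0.2, 0.2, -2.2]
gripper_width: 0.0517
```

>>> {"op": "carry_out", "data": {
  "increments": [
    [0.045,0,0,0,7],
    [0.045,0,0,0,7],
    [0.045,0,0,0,7]
  ]
}}

```text
time_s: 22.8
ee_pos: [0.5037, -0.3099, 0.2039]
ee_rot: [[1.0, 0.005, -0.001], [0.005, -1.0, 0.001], [-0.001, -0.001, -1.0]]
wrist_force: [-0.1, 0.2, -0.8]
gripper_width: 0.0522
```

```bash
python3 - <<'E'
from ov import *
d,s=shot('wrist','w22.png',(220,150,420,300),3.8)
print(s['ee_pos'],s['ee_rot'].round(3).tolist(),s['gripper_width'],move(.527,-.1468,.2,s))
R=np.array(s['ee_rot'])
for x in(-.002,0,.002):
  for z,r in((-.0305,.0275),(.0345,.026)):
    q=(proj(d,s['ee_pos']+circ(x,0,z,r)@R.T,s)-[220,150])*3.8;print(x,z,q.min(0).round(),q.max(0).round())
E
```

```text
[ 0.50369829 -0.30991673  0.20389408] [[1.0, 0.005, -0.001], [0.005, -1.0, 0.001], [-0.001, -0.001, -1.0]] 0.05220480904947849 [ 0.0241 -0.163   0.004 ]
-0.002 -0.0305 [144. 292.] [584. 674.]
-0.002 0.0345 [223. 151.] [508. 414.]
0 -0.0305 [143. 276.] [585. 662.]
0 0.0345 [223. 140.] [508. 405.]
0.002 -0.0305 [142. 260.] [586. 649.]
0.002 0.0345 [223. 129.] [509. 395.]
```

View pics/w22.png

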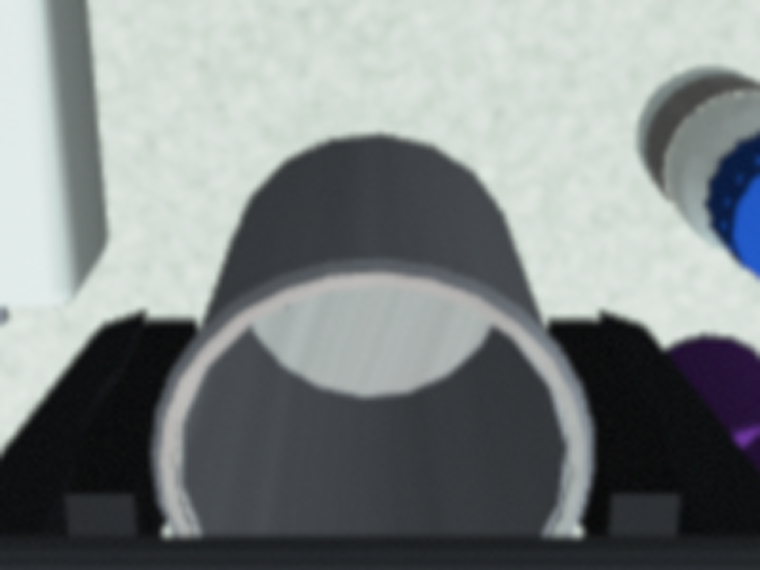

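>>> {"op": "carry_out", "data": {
  "increments": [
    [0.045,0.005,-0.03,0,0],
    [0.045,0.01,-0.065,0,0],
    [0.045,0.015,-0.1,0,0],
    [0.045,0.02,-0.135,0,0],
    [0.045,0.023,-0.163,0,0]
  ]
}}

```text
time_s: 23.27
ee_pos: [0.5266, -0.1447, 0.2039]
ee_rot: [[1.0, 0.006, -0.0], [0.006, -1.0, 0.001], [-0.0, -0.001, -1.0]]
wrist_force: [1.4, -0.3, -1.1]
gripper_width: 0.0519
```

>>> {"op": "carry_out", "data": {
  "increments": [
    [0.045,0,0,0.02,0],
    [0.045,0,0,0.045,0],
    [0.045,0,0,0.065,0],
    [0.045,0,0,0.078,0],
    [0.045,0,0,0.08,0]
  ]
}}

```text
time_s: 23.68
ee_pos: [0.5256, -0.1464, 0.1216]
ee_rot: [[1.0, 0.004, -0.004], [0.004, -1.0, 0.002], [-0.004, -0.002, -1.0]]
wrist_force: [0.3, -0.1, -0.8]
gripper_width: 0.0516
```

>>> {"op": "carry_out", "data": {
  "increments": [
    [0.045,0,0,0,0],
    [0.045,0,0,0,0]
  ]
}}

```text
time_s: 23.85
ee_pos: [0.527, -0.1473, 0.1248]
ee_rot: [[1.0, 0.003, 0.001], [0.003, -1.0, -0.001], [0.001, 0.001, -1.0]]
wrist_force: [0.1, 0.5, -0.7]
gripper_width: 0.0522
```

```bash
python3 - <<'E'
from ov import *
d,s=shot('wrist','w23.png',(180,60,460,260),2.7)
print(s['ee_pos'],s['wrist_force'],move(.527,-.1468,.1145,s))
o=s['ee_pos']
for z,r,x,y in((o[2]-.0345,.026,o[0],o[1]),(.08,.0625,.527,-.1468)):
    q=(proj(d,circ(x,y,z,r),s)-[180,60])*2.7;print(x,z,q.min(0).round(),q.max(0).round())
E
```

```text
[ 0.52701775 -0.1472796   0.12477864] [ 0.06233631  0.54947571 -0.66273559] [-0.     -0.0005  0.0103]
0.5270177527481684 0.09027864051443578 [266. 342.] [469. 531.]
0.527 0.08 [133. 188.] [599. 624.]
```

View pics/w23.png

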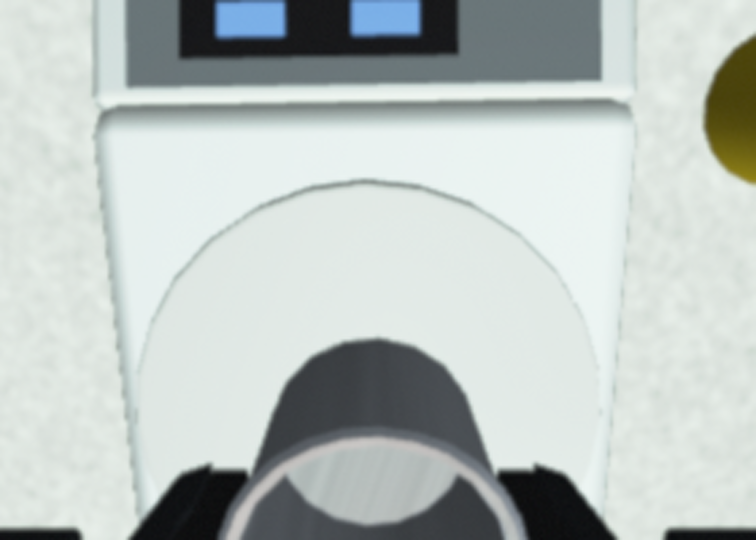

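>>> {"op": "carry_out", "data": {
  "increments": [
    [0.045,0.0007,-0.0013,0.003,0],
    [0.045,0.0007,-0.0013,0.006,0],
    [0.045,0.0007,-0.0013,0.008,0],
    [0.045,0.0007,-0.0013,0.0095,0],
    [0.045,0.0007,-0.0013,0.0095,0]
  ]
}}

```text
time_s: 24.32
ee_pos: [0.5273, -0.1457, 0.1149]
ee_rot: [[1.0, 0.002, 0.0], [0.002, -1.0, -0.0], [0.0, 0.0, -1.0]]
wrist_force: [-1.0, 1.3, 3.4]
gripper_width: 0.0516
```

>>> {"op": "carry_out", "data": {
  "increments": [
    [0.045,0,0,0.0005,0],
    [0.045,0,0,0.001,0],
    [0.045,0,0,0.001,0],
    [0.045,0,0,0.001,0]
  ]
}}

```text
time_s: 24.65
ee_pos: [0.5274, -0.1456, 0.1149]
ee_rot: [[1.0, 0.002, 0.001], [0.002, -1.0, -0.001], [0.001, 0.001, -1.0]]
wrist_force: [-4.1, 2.8, 11.7]
gripper_width: 0.0524
```

Contact made (11.7 N); ease off slightly, release and rise.

>>> {"op": "carry_out", "data": {
  "increments": [
    [0.045,0,0,-0.001,0],
    [0.06,0,0,-0.001,0],
    [0.08,0,0,-0.001,0],
    [0.08,0,0,-0.001,0],
    [0.08,0,0,-0.001,0]
  ]
}}

```text
time_s: 25.07
ee_pos: [0.5273, -0.1458, 0.1143]
ee_rot: [[1.0, 0.001, -0.0], [0.001, -1.0, 0.0], [-0.0, -0.0, -1.0]]
wrist_force: [0.4, 0.7, 0.3]
gripper_width: 0.0762
```

>>> {"op": "carry_out", "data": {
  "increments": [
    [0.08,0,0,-0.02,0],
    [0.08,0,0,-0.05,0],
    [0.08,0,0,-0.09,0],
    [0.08,0,0,-0.11,0],
    [0.08,0,0,-0.11,0]
  ]
}}

```text
time_s: 25.48
ee_pos: [0.5288, -0.1464, 0.2291]
ee_rot: [[1.0, 0.002, 0.008], [0.002, -1.0, -0.004], [0.008, 0.004, -1.0]]
wrist_force: [1.1, -0.0, -0.4]
gripper_width: 0.0799
```

>>> {"op": "carry_out", "data": {
  "increments": [
    [0.08,0,0,0,0],
    [0.08,0,0,0,0]
  ]
}}

```text
time_s: 25.65
ee_pos: [0.5269, -0.1455, 0.2232]
ee_rot: [[1.0, 0.001, -0.002], [0.001, -1.0, 0.001], [-0.002, -0.001, -1.0]]
wrist_force: [-0.5, 0.1, -0.6]
gripper_width: 0.0801
```

```bash
python3 - <<'E'
from ov import *
d,s=shot('wrist','w24.png',(200,90,440,290),3.2)
print(s['ee_pos'])
for z,r,x,y in((.145,.0275,.527,-.1468),(.08,.026,.527,-.1468),(.08,.0625,.527,-.1468)):
    q=(proj(d,circ(x,y,z,r),s)-[200,90])*3.2;print(x,z,q.min(0).round(),q.max(0).round())
E
```

```text
[ 0.52686047 -0.14554031  0.2231905 ]
0.527 0.145 [273. 257.] [483. 456.]
0.527 0.08 [299. 218.] [456. 371.]
0.527 0.08 [189. 102.] [566. 469.]
```

View pics/w24.png

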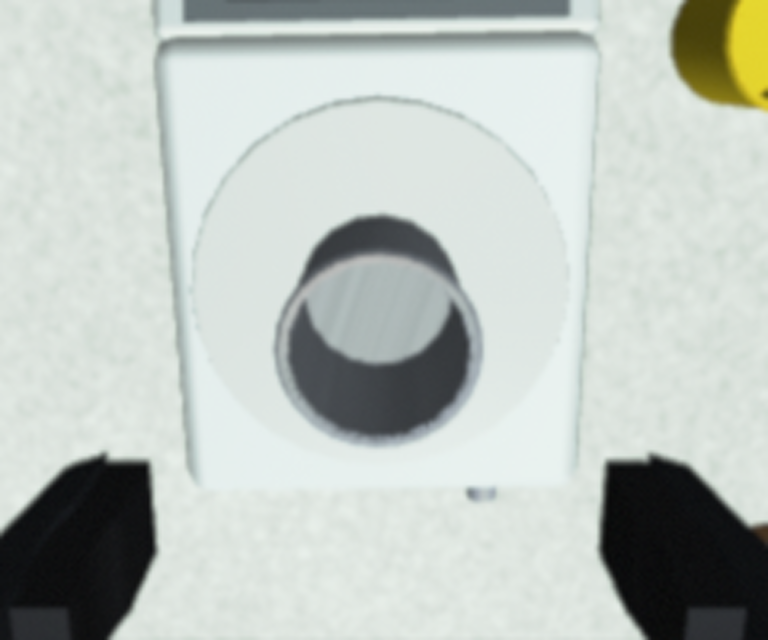

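>>> {"op": "carry_out", "data": {
  "increments": [
    [0.088,-0.006,0.04,0,7],
    [0.088,-0.012,0.08,0,14],
    [0.088,-0.018,0.12,0,21],
    [0.088,-0.024,0.16,0,28],
    [0.088,-0.03,0.2,0,35]
  ]
}}

```text
time_s: 26.12
ee_pos: [0.4967, -0.3474, 0.2229]
ee_rot: [[0.817, -0.577, -0.002], [-0.577, -0.817, 0.002], [-0.003, -0.001, -1.0]]
wrist_force: [1.0, -0.2, 0.4]
gripper_width: 0.0883
```

```bash
python3 - <<'E'
from ov import *
s=get_state();print(s['ee_pos'],s['joint_pos'],s['ee_rot'].round(2).tolist(),move(.4845,-.42,.2,s))
E
```

```text
[ 0.49672901 -0.34736971  0.22285282] [-4.61432581e+01  2.82053681e+01  6.63437154e+01  1.90988262e-04
  8.56193440e+01  7.91160668e+01] [[0.82, -0.58, -0.0], [-0.58, -0.82, 0.0], [-0.0, -0.0, -1.0]] [0.032  0.0664 0.0227]
```

>>> {"op": "carry_out", "data": {
  "increments": [
    [0.088,0.015,0.035,0,5],
    [0.088,0.032,0.0664,0.01,10],
    [0.088,0.032,0.0664,0.045,10],
    [0.088,0.032,0.0664,0.068,10],
    [0.088,0.032,0.0664,0.068,10]
  ]
}}

```text
time_s: 26.53
ee_pos: [0.4838, -0.4172, 0.1497]
ee_rot: [[0.707, -0.707, -0.008], [-0.707, -0.707, 0.01], [-0.012, -0.001, -1.0]]
wrist_force: [0.4, 0.3, -1.5]
gripper_width: 0.0878
```

>>> {"op": "carry_out", "data": {
  "increments": [
    [0.088,0,0,0,0],
    [0.088,0,0,0,0]
  ]
}}

```text
time_s: 26.7
ee_pos: [0.4863, -0.4187, 0.1576]
ee_rot: [[0.708, -0.706, 0.001], [-0.706, -0.708, -0.001], [0.001, 0.0, -1.0]]
wrist_force: [-0.2, 0.5, 0.7]
gripper_width: 0.088
```

```bash
python3 - <<'E'
from ov import *
d,s=shot('wrist','w25.png',None,1.2)
print(s['ee_pos'],s['ee_rot'].round(3).tolist())
q=proj(d,circ(.4845,-.42,.091,.019),s)*1.2;print(q.min(0),q.max(0))
E
```

```text
[ 0.48633388 -0.41865694  0.15757848] [[0.708, -0.706, 0.001], [-0.706, -0.708, -0.001], [0.001, 0.0, -1.0]]
[354.32731328 223.18736127] [411.20643787 276.79091877]
```

View pics/w25.png

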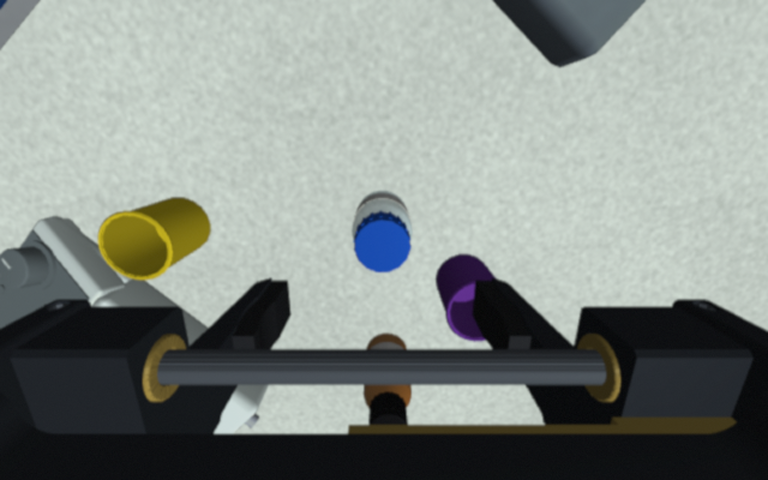

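>>> {"op": "carry_out", "data": {
  "increments": [
    [0.088,0.002,0,0.03,0],
    [0.088,0.002,0,0.065,0],
    [0.088,0.002,0,0.09,0],
    [0.088,0.002,0,0.0955,0],
    [0.06,0.002,0,0.0955,0]
  ]
}}

```text
time_s: 27.17
ee_pos: [0.4874, -0.4197, 0.061]
ee_rot: [[0.708, -0.706, -0.001], [-0.706, -0.708, 0.001], [-0.001, -0.0, -1.0]]
wrist_force: [0.5, -0.6, 0.1]
gripper_width: 0.0835
```

>>> {"op": "carry_out", "data": {
  "increments": [
    [0.03,0,0,0,0],
    [0.03,0,0,0,0],
    [0.03,0,0,0,0],
    [0.03,0,0,0,0],
    [0.03,0,0,0,0]
  ]
}}

```text
time_s: 27.58
ee_pos: [0.4875, -0.4202, 0.0619]
ee_rot: [[0.708, -0.706, 0.001], [-0.706, -0.708, -0.001], [0.001, 0.0, -1.0]]
wrist_force: [0.4, 0.9, -0.2]
gripper_width: 0.0503
```

>>> {"op": "carry_out", "data": {
  "increments": [
    [0.03,0,0,0,0],
    [0.03,0,0,0,0],
    [0.03,0,0,-0.002,0],
    [0.03,0,0,-0.01,0],
    [0.03,0,0,-0.03,0]
  ]
}}

```text
time_s: 28.0
ee_pos: [0.4864, -0.419, 0.0893]
ee_rot: [[0.708, -0.706, -0.003], [-0.706, -0.708, 0.004], [-0.005, -0.001, -1.0]]
wrist_force: [0.3, -0.0, -1.7]
gripper_width: 0.0373
```

>>> {"op": "carry_out", "data": {
  "increments": [
    [0.03,0,0,-0.04,0],
    [0.03,0,0,-0.08,0],
    [0.03,0,0,-0.12,0],
    [0.03,-0.01,-0.012,-0.155,0],
    [0.03,-0.03,-0.036,-0.165,0]
  ]
}}

```text
time_s: 28.42
ee_pos: [0.4917, -0.3759, 0.2621]
ee_rot: [[0.706, -0.708, 0.006], [-0.708, -0.706, -0.008], [0.01, 0.001, -1.0]]
wrist_force: [1.3, 0.2, -1.6]
gripper_width: 0.037
```

>>> {"op": "carry_out", "data": {
  "increments": [
    [0.03,-0.024,-0.029,0,0],
    [0.03,-0.05,-0.06,0,0],
    [0.03,-0.076,-0.091,0,0],
    [0.03,-0.102,-0.122,0,0],
    [0.03,-0.128,-0.153,0,0]
  ]
}}

```text
time_s: 28.83
ee_pos: [0.5084, -0.1726, 0.2567]
ee_rot: [[0.708, -0.706, 0.0], [-0.706, -0.708, -0.0], [0.0, -0.0, -1.0]]
wrist_force: [0.4, 0.3, -1.7]
gripper_width: 0.0371
```

>>> {"op": "carry_out", "data": {
  "increments": [
    [0.03,-0.024,-0.029,0,0],
    [0.03,-0.05,-0.06,0,0],
    [0.03,-0.076,-0.091,0,0],
    [0.03,-0.095,-0.114,0,0],
    [0.03,-0.1035,-0.125,0,0]
  ]
}}

```text
time_s: 29.25
ee_pos: [0.5234, -0.0094, 0.2568]
ee_rot: [[0.71, -0.704, 0.001], [-0.704, -0.71, 0.001], [-0.0, -0.001, -1.0]]
wrist_force: [-0.1, 0.8, -2.0]
gripper_width: 0.0373
```

>>> {"op": "carry_out", "data": {
  "increments": [
    [0.03,0,0,0,0],
    [0.03,0,0,0,0]
  ]
}}

```text
time_s: 29.42
ee_pos: [0.5237, -0.0126, 0.2564]
ee_rot: [[0.709, -0.705, 0.0], [-0.705, -0.709, -0.0], [0.0, 0.0, -1.0]]
wrist_force: [-0.1, -1.0, -1.5]
gripper_width: 0.037
```

```bash
python3 - <<'E'
from ov import *
d,s=shot('wrist','w26.png',None,1.2)
print(s['ee_pos'],s['gripper_width'],s['wrist_force'],move(.5235,-.013,.062,s))
o=s['ee_pos'];R=np.array(s['ee_rot'])
for x in(-.002,0,.002):
  for z,r in((-.005,.019),(.062,.023),(.007,.023)):
    q=(proj(d,o+circ(x,0,z,r)@R.T,s))*1.2;print(x,z,q.min(0).round(),q.max(0).round())
E
```

```text
[ 0.52370979 -0.01262817  0.25644906] 0.037048149048051135 [-0.13136605 -1.03812525 -1.50500732] [0.     0.0004 0.1944]
-0.002 -0.005 [338. 268.] [420. 341.]
-0.002 0.062 [344. 221.] [414. 287.]
-0.002 0.007 [333. 251.] [425. 334.]
0 -0.005 [338. 264.] [420. 337.]
0 0.062 [344. 218.] [415. 284.]
0 0.007 [333. 247.] [425. 330.]
0.002 -0.005 [338. 260.] [420. 334.]
0.002 0.062 [344. 215.] [415. 282.]
0.002 0.007 [333. 243.] [425. 327.]
```

View pics/w26.png

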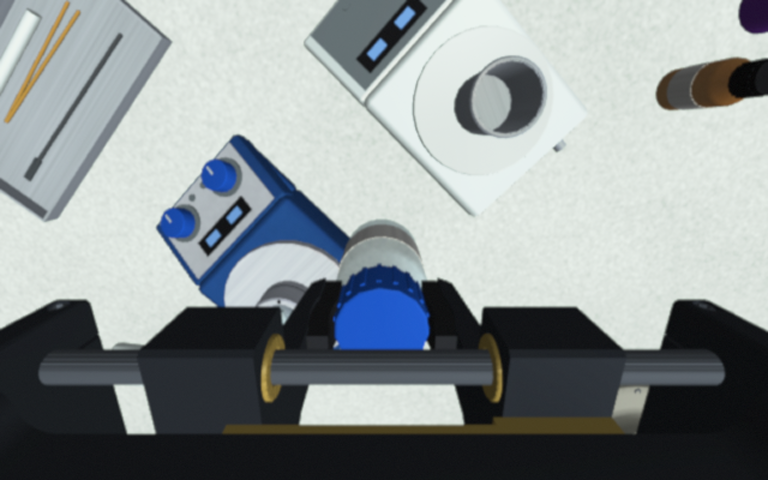

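>>> {"op": "carry_out", "data": {
  "increments": [
    [0.03,0.0015,0,0.03,0],
    [0.03,0.0015,0,0.065,0],
    [0.03,0.0015,0,0.1,0],
    [0.03,0.0015,0,0.135,0],
    [0.03,0.0015,0,0.165,0]
  ]
}}

```text
time_s: 29.88
ee_pos: [0.5243, -0.0154, 0.0892]
ee_rot: [[0.707, -0.708, -0.001], [-0.708, -0.707, 0.0], [-0.001, 0.001, -1.0]]
wrist_force: [0.4, 0.3, -2.2]
gripper_width: 0.0374
```

>>> {"op": "carry_out", "data": {
  "increments": [
    [0.03,0,0,0.015,0],
    [0.03,0,0,0.02,0],
    [0.03,0,0,0.02,0],
    [0.03,0,0,0.02,0]
  ]
}}

```text
time_s: 30.22
ee_pos: [0.5255, -0.0149, 0.0719]
ee_rot: [[0.707, -0.707, 0.001], [-0.707, -0.707, -0.0], [0.001, -0.001, -1.0]]
wrist_force: [0.2, 0.3, -1.2]
gripper_width: 0.0371
```

```bash
python3 - <<'E'
from ov import *
d,s=shot('side','s6.png',(200,100,440,300),3.2,[(circ(.5235,-.013,0,.023),(0,255,0))])
print(s['ee_pos'],s['wrist_force'],move(.5235,-.013,.062,s))
E
```

```text
[ 0.52547682 -0.01491272  0.07194205] [ 0.2099134   0.32814716 -1.19757942] [-0.0028  0.0001  0.0099]
```

View pics/s6.png

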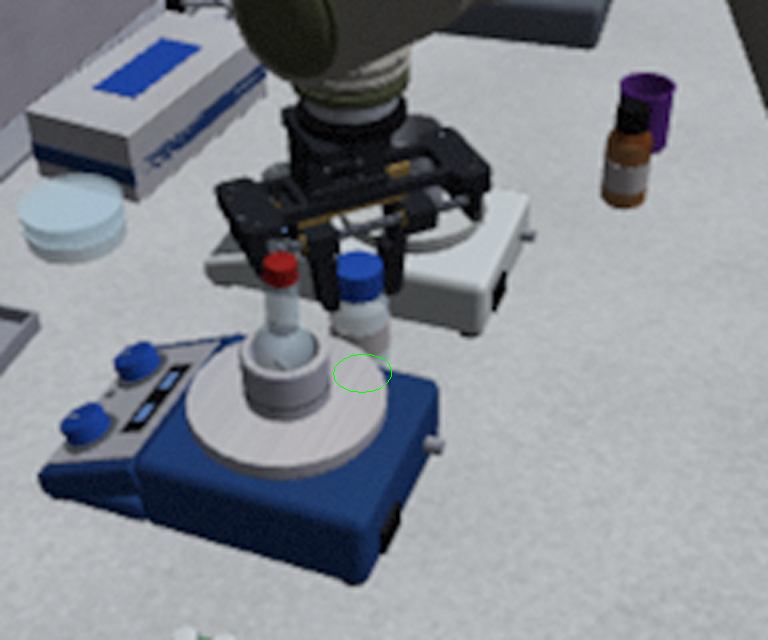

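>>> {"op": "carry_out", "data": {
  "increments": [
    [0.03,-0.0013,0,0.003,0],
    [0.03,-0.0013,0,0.006,0],
    [0.03,-0.0013,0,0.0085,0],
    [0.03,-0.0013,0,0.0095,0],
    [0.03,-0.0013,0,0.0095,0]
  ]
}}

```text
time_s: 30.68
ee_pos: [0.5239, -0.0131, 0.0614]
ee_rot: [[0.708, -0.706, -0.0], [-0.706, -0.708, 0.0], [-0.0, 0.0, -1.0]]
wrist_force: [-0.6, 0.4, -1.9]
gripper_width: 0.0371
```

>>> {"op": "carry_out", "data": {
  "increments": [
    [0.03,0,0,0.0005,0],
    [0.03,0,0,0.0005,0],
    [0.03,0,0,0.0005,0]
  ]
}}

```text
time_s: 30.93
ee_pos: [0.524, -0.0131, 0.0613]
ee_rot: [[0.708, -0.706, 0.0], [-0.706, -0.708, -0.0], [0.0, -0.0, -1.0]]
wrist_force: [0.2, 0.7, 2.2]
gripper_width: 0.0373
```

Contact. Release and rise straight up.

>>> {"op": "carry_out", "data": {
  "increments": [
    [0.045,0,0,0,0],
    [0.05,0,0,0,0],
    [0.05,0,0,0,0],
    [0.05,0,0,0,0]
  ]
}}

```text
time_s: 31.27
ee_pos: [0.524, -0.0131, 0.061]
ee_rot: [[0.708, -0.706, 0.0], [-0.706, -0.708, -0.0], [0.0, -0.0, -1.0]]
wrist_force: [-0.9, -0.0, -0.0]
gripper_width: 0.0497
```

>>> {"op": "carry_out", "data": {
  "increments": [
    [0.05,0,0,-0.02,0],
    [0.05,0,0,-0.05,0],
    [0.05,0,0,-0.09,0],
    [0.05,0,0,-0.13,0],
    [0.05,0,0,-0.17,0]
  ]
}}

```text
time_s: 31.68
ee_pos: [0.5235, -0.013, 0.233]
ee_rot: [[0.708, -0.706, -0.0], [-0.706, -0.708, 0.0], [-0.0, 0.0, -1.0]]
wrist_force: [0.6, -0.4, -0.1]
gripper_width: 0.0502
```

>>> {"op": "carry_out", "data": {
  "increments": [
    [0.05,0,0,0,0],
    [0.05,0,0,0,0]
  ]
}}

```text
time_s: 31.85
ee_pos: [0.5245, -0.0132, 0.2328]
ee_rot: [[0.708, -0.706, 0.004], [-0.706, -0.708, -0.001], [0.004, -0.002, -1.0]]
wrist_force: [-0.2, -0.5, -0.6]
gripper_width: 0.0499
```

```bash
python3 - <<'E'
from ov import *
d,s=shot('wrist','w27.png',None,1.2,[(circ(.5235,-.013,.091,.019),(0,255,0)),(circ(.5975,-.013,0,.021),(0,255,0))])
print(s['ee_pos'],s['ee_rot'].round(3).tolist(),move(.384,-.321,.22,s))
E
```

```text
[ 0.52450285 -0.01321264  0.23283327] [[0.708, -0.706, 0.004], [-0.706, -0.708, -0.001], [0.004, -0.002, -1.0]] [0.1178 0.3172 0.0126]
```

View pics/w27.png

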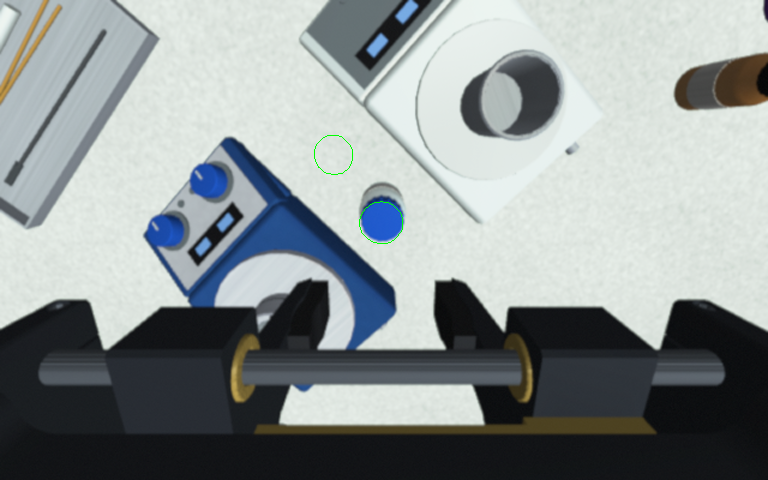

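>>> {"op": "carry_out", "data": {
  "increments": [
    [0.088,0.014,0.038,0,0],
    [0.088,0.028,0.076,0,0],
    [0.088,0.042,0.114,0,0],
    [0.088,0.056,0.152,0,0],
    [0.088,0.07,0.19,0,0]
  ]
}}

```text
time_s: 32.32
ee_pos: [0.4378, -0.1981, 0.2293]
ee_rot: [[0.708, -0.706, -0.003], [-0.706, -0.708, 0.002], [-0.004, 0.0, -1.0]]
wrist_force: [1.2, 0.6, 0.1]
gripper_width: 0.0809
```

>>> {"op": "carry_out", "data": {
  "increments": [
    [0.088,0.014,0.038,0,0],
    [0.088,0.028,0.076,0,0],
    [0.088,0.042,0.114,0.01,0],
    [0.088,0.048,0.127,0.04,0],
    [0.088,0.048,0.127,0.06,0]
  ]
}}

```text
time_s: 32.73
ee_pos: [0.3815, -0.3232, 0.1676]
ee_rot: [[0.705, -0.709, -0.002], [-0.709, -0.705, 0.002], [-0.003, -0.0, -1.0]]
wrist_force: [0.2, 0.2, 0.1]
gripper_width: 0.0879
```

>>> {"op": "carry_out", "data": {
  "increments": [
    [0.088,0,0,0,0],
    [0.088,0,0,0,0]
  ]
}}

```text
time_s: 32.9
ee_pos: [0.3832, -0.3202, 0.1696]
ee_rot: [[0.708, -0.706, -0.003], [-0.706, -0.708, 0.004], [-0.004, -0.001, -1.0]]
wrist_force: [0.8, 0.5, 0.0]
gripper_width: 0.0881
```

```bash
python3 - <<'E'
from ov import *
d,s=shot('wrist','w28.png',None,1.2,[(circ(.383,-.32,.1,.0145),(0,255,0))])
print(s['ee_pos'],s['ee_rot'].round(3).tolist(),move(.383,-.32,.069,s))
q=proj(d,circ(.383,-.32,.1,.0145),s)*1.2;print(q.min(0),q.max(0))
E
```

```text
[ 0.3831694  -0.32024453  0.16963163] [[0.708, -0.706, -0.003], [-0.706, -0.708, 0.004], [-0.004, -0.001, -1.0]] [1.000e-04 0.000e+00 1.006e-01]
[357.99365947 227.89328314] [400.87712852 268.29552003]
```

View pics/w28.png

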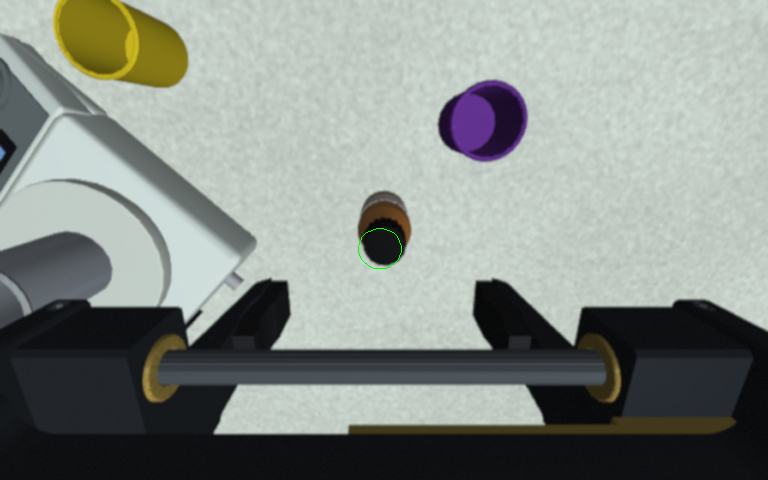

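>>> {"op": "carry_out", "data": {
  "increments": [
    [0.088,0.0005,0,0.03,0],
    [0.088,0.0005,0,0.065,0],
    [0.088,0.0005,0,0.092,0],
    [0.088,0.0005,0,0.0985,0],
    [0.06,0.0005,0,0.0985,0]
  ]
}}

```text
time_s: 33.37
ee_pos: [0.3843, -0.3207, 0.0722]
ee_rot: [[0.709, -0.705, -0.001], [-0.705, -0.709, 0.001], [-0.002, -0.0, -1.0]]
wrist_force: [0.2, 0.0, 1.0]
gripper_width: 0.0834
```

>>> {"op": "carry_out", "data": {
  "increments": [
    [0.02,0,0,0,0],
    [0.02,0,0,0,0],
    [0.02,0,0,0,0],
    [0.02,0,0,0,0],
    [0.02,0,0,0,0]
  ]
}}

```text
time_s: 33.78
ee_pos: [0.3842, -0.3215, 0.0733]
ee_rot: [[0.708, -0.706, 0.001], [-0.706, -0.708, -0.001], [0.001, 0.0, -1.0]]
wrist_force: [-0.4, 0.3, -0.8]
gripper_width: 0.0501
```

>>> {"op": "carry_out", "data": {
  "increments": [
    [0.02,0,0,0,0],
    [0.02,0,0,0,0],
    [0.02,0,0,0,0],
    [0.02,0,0,-0.003,0],
    [0.02,0,0,-0.015,0]
  ]
}}

```text
time_s: 34.2
ee_pos: [0.3835, -0.3206, 0.0865]
ee_rot: [[0.708, -0.706, -0.002], [-0.706, -0.708, 0.003], [-0.003, -0.001, -1.0]]
wrist_force: [0.2, 0.5, -1.1]
gripper_width: 0.0277
```

>>> {"op": "carry_out", "data": {
  "increments": [
    [0.02,0,0,-0.03,0],
    [0.02,0,0,-0.07,0],
    [0.02,0,0,-0.11,0],
    [0.02,0,0,-0.15,0],
    [0.02,0,0,-0.175,0]
  ]
}}

```text
time_s: 34.62
ee_pos: [0.3842, -0.3215, 0.2667]
ee_rot: [[0.708, -0.706, 0.003], [-0.706, -0.708, -0.004], [0.005, 0.001, -1.0]]
wrist_force: [0.9, 0.0, -0.3]
gripper_width: 0.028
```

```bash
python3 - <<'E'
from ov import *
d,s=shot('wrist','w29.png',None,1.2)
print(s['ee_pos'],s['gripper_width'],s['wrist_force'],move(.597,-.0128,.26,s))
o=s['ee_pos'];R=np.array(s['ee_rot'])
for x in(-.002,0,.002):
    q=(proj(d,o+circ(x,0,.073,.021)@R.T,s))*1.2;print(x,q.min(0).round(),q.max(0).round())
E
```

```text
[ 0.38422183 -0.32145457  0.26674885] 0.02799145959487687 [ 0.92425447  0.045709   -0.33130362] [-0.0673 -0.3688  0.0062]
-0.002 [349. 220.] [410. 278.]
0 [349. 217.] [410. 275.]
0.002 [349. 214.] [410. 272.]
```

View pics/w29.png

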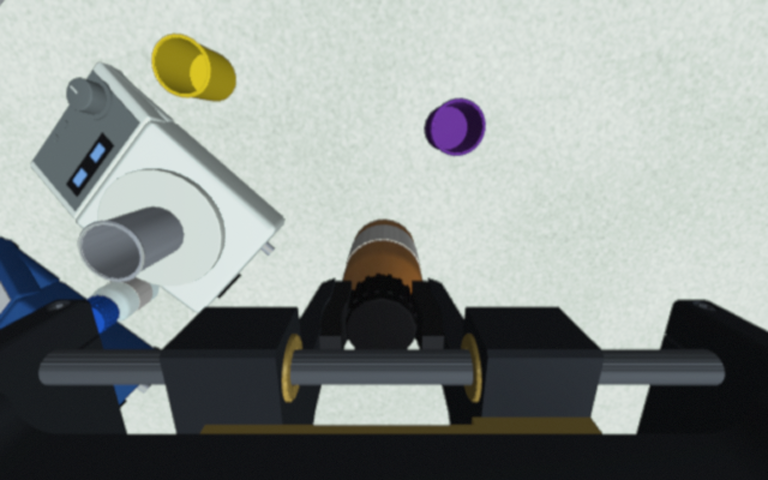

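>>> {"op": "carry_out", "data": {
  "increments": [
    [0.02,-0.005,-0.028,0,0],
    [0.02,-0.012,-0.066,0,0],
    [0.02,-0.019,-0.104,0,0],
    [0.02,-0.026,-0.142,0,0],
    [0.02,-0.033,-0.18,0,0]
  ]
}}

```text
time_s: 35.08
ee_pos: [0.4883, -0.1688, 0.2623]
ee_rot: [[0.708, -0.706, -0.001], [-0.706, -0.708, 0.0], [-0.001, 0.0, -1.0]]
wrist_force: [0.3, -0.4, -1.5]
gripper_width: 0.0279
```

>>> {"op": "carry_out", "data": {
  "increments": [
    [0.02,-0.007,-0.038,0,0],
    [0.02,-0.014,-0.076,0,0],
    [0.02,-0.021,-0.114,0,0],
    [0.02,-0.028,-0.152,0,0],
    [0.02,-0.032,-0.18,0,0]
  ]
}}

```text
time_s: 35.5
ee_pos: [0.593, -0.0175, 0.262]
ee_rot: [[0.709, -0.705, -0.001], [-0.705, -0.709, 0.001], [-0.001, 0.0, -1.0]]
wrist_force: [0.3, 0.4, -1.1]
gripper_width: 0.0281
```

>>> {"op": "carry_out", "data": {
  "increments": [
    [0.02,0,-0.008,0,0],
    [0.02,0,-0.008,0,0],
    [0.02,0,-0.008,0,0]
  ]
}}

```text
time_s: 35.75
ee_pos: [0.5975, -0.0152, 0.262]
ee_rot: [[0.708, -0.706, -0.001], [-0.706, -0.708, -0.0], [-0.001, 0.001, -1.0]]
wrist_force: [-0.3, 0.1, -1.2]
gripper_width: 0.0284
```

```bash
python3 - <<'E'
from ov import *
s=get_state();print(s['ee_pos'],s['gripper_width'],move(.5984,-.0142,.073,s))
E
```

```text
[ 0.59745578 -0.01523339  0.26204191] 0.028366467994108694 [ 1.00e-04 -1.60e-03  1.89e-01]
```

>>> {"op": "carry_out", "data": {
  "increments": [
    [0.02,0,-0.0015,0.03,0],
    [0.02,0,-0.0015,0.065,0],
    [0.02,0,-0.0015,0.1,0],
    [0.02,0,-0.0015,0.135,0],
    [0.02,0,-0.0015,0.165,0]
  ]
}}

```text
time_s: 36.17
ee_pos: [0.5975, -0.0154, 0.0958]
ee_rot: [[0.707, -0.708, -0.001], [-0.708, -0.707, -0.0], [-0.001, 0.001, -1.0]]
wrist_force: [0.1, -0.7, -1.8]
gripper_width: 0.028
```

>>> {"op": "carry_out", "data": {
  "increments": [
    [0.02,0,0,0.01,0],
    [0.02,0,0,0.015,0],
    [0.02,0,0,0.015,0],
    [0.02,0,0,0.015,0]
  ]
}}

```text
time_s: 36.5
ee_pos: [0.5996, -0.0144, 0.0843]
ee_rot: [[0.708, -0.707, 0.003], [-0.707, -0.708, -0.001], [0.002, -0.002, -1.0]]
wrist_force: [-0.3, 0.2, 0.1]
gripper_width: 0.0281
```

```bash
python3 - <<'E'
from ov import *
d,s=shot('side','s7.png',(200,100,440,300),3.2)
print(s['ee_pos'],s['wrist_force'],move(.5984,-.0142,.073,s))
E
```

```text
[ 0.59962638 -0.01440456  0.08432454] [-0.3412278   0.1768489   0.06543527] [-0.001   0.0007  0.0113]
```

View pics/s7.png

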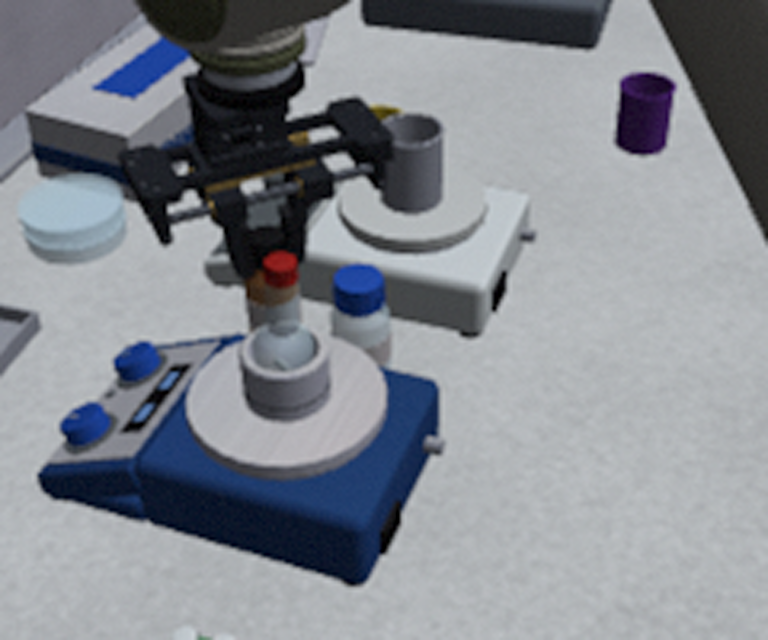

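>>> {"op": "carry_out", "data": {
  "increments": [
    [0.02,-0.0005,0.0005,0.003,0],
    [0.02,-0.0005,0.0005,0.006,0],
    [0.02,-0.0005,0.0005,0.009,0],
    [0.02,-0.0005,0.0005,0.01,0],
    [0.02,-0.0005,0.0005,0.01,0]
  ]
}}

```text
time_s: 36.97
ee_pos: [0.5983, -0.0138, 0.0726]
ee_rot: [[0.708, -0.706, 0.0], [-0.706, -0.708, -0.0], [0.0, 0.0, -1.0]]
wrist_force: [-0.6, -0.1, -0.1]
gripper_width: 0.0277
```

>>> {"op": "carry_out", "data": {
  "increments": [
    [0.02,0,0,0.0005,0],
    [0.02,0,0,0.001,0],
    [0.02,0,0,0.001,0]
  ]
}}

```text
time_s: 37.22
ee_pos: [0.5986, -0.014, 0.0726]
ee_rot: [[0.708, -0.706, 0.002], [-0.706, -0.708, -0.001], [0.002, -0.001, -1.0]]
wrist_force: [-1.8, -1.6, 7.3]
gripper_width: 0.0279
```

>>> {"op": "carry_out", "data": {
  "increments": [
    [0.02,0,0,-0.0007,0],
    [0.035,0,0,-0.0007,0],
    [0.042,0,0,-0.0007,0],
    [0.042,0,0,-0.0007,0],
    [0.042,0,0,-0.0007,0]
  ]
}}

```text
time_s: 37.63
ee_pos: [0.5982, -0.0137, 0.0721]
ee_rot: [[0.708, -0.706, -0.0], [-0.706, -0.708, 0.0], [-0.0, 0.0, -1.0]]
wrist_force: [0.1, -0.5, -0.2]
gripper_width: 0.0423
```

>>> {"op": "carry_out", "data": {
  "increments": [
    [0.042,0,0,-0.02,0],
    [0.042,0,0,-0.05,0],
    [0.042,0,0,-0.09,0],
    [0.042,0,0,-0.13,0],
    [0.042,0,0,-0.17,0]
  ]
}}

```text
time_s: 38.05
ee_pos: [0.5978, -0.0136, 0.244]
ee_rot: [[0.708, -0.706, -0.0], [-0.706, -0.708, 0.0], [-0.0, 0.0, -1.0]]
wrist_force: [0.9, -0.0, -1.1]
gripper_width: 0.042
```

>>> {"op": "carry_out", "data": {
  "increments": [
    [0.042,-0.03,0,-0.02,0],
    [0.042,-0.07,0,-0.03,0],
    [0.042,-0.1,0,-0.03,0],
    [0.042,-0.1,0,-0.03,0],
    [0.042,-0.1,0,-0.03,0]
  ]
}}

```text
time_s: 38.47
ee_pos: [0.5267, 0.0578, 0.2728]
ee_rot: [[0.709, -0.705, 0.001], [-0.705, -0.709, -0.0], [0.001, -0.001, -1.0]]
wrist_force: [0.0, -0.3, 1.2]
gripper_width: 0.0419
```

```bash
python3 - <<'E'
from ov import *
C=[(circ(.5235,-.013,.091,.019),(0,255,0)),(circ(.5975,-.013,.1,.0145),(0,255,0))]
d,s=shot('wrist','w30.png',None,1.2,C)
shot('side','s8.png',(200,100,440,300),3.2)
shot('top','t8.png',(240,100,440,250),4)
print(s['ee_pos'])
E
```

```text
[0.52674425 0.05776778 0.27284823]
```

View pics/w30.png

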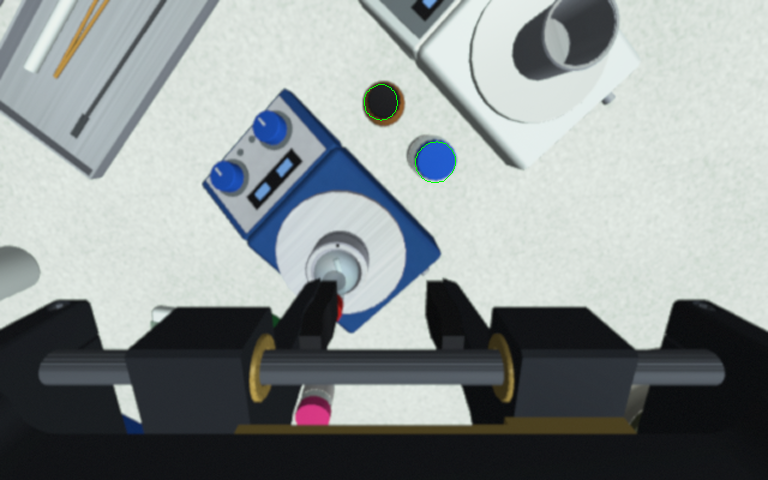

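View pics/s8.png

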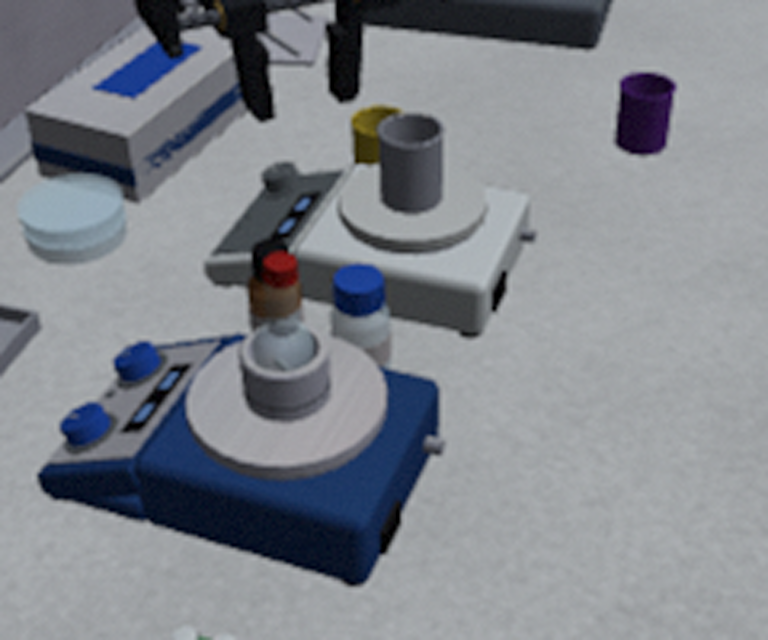

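View pics/t8.png

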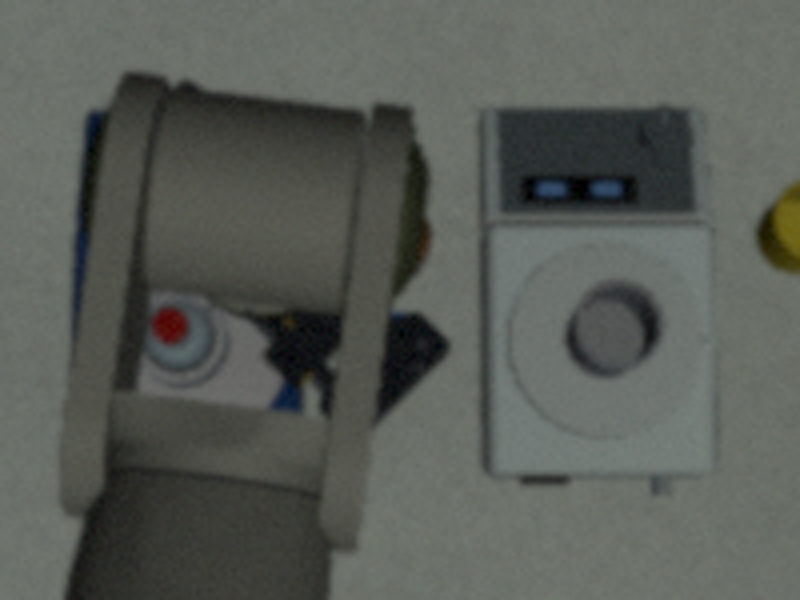

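>>> {"op": "carry_out", "data": {
  "increments": [
    [0.042,-0.015,0.03,-0.02,0],
    [0.042,-0.03,0.06,-0.03,0],
    [0.042,-0.05,0.095,-0.03,0],
    [0.042,-0.07,0.13,-0.03,0],
    [0.042,-0.085,0.165,-0.03,0]
  ]
}}

```text
time_s: 39.03
ee_pos: [0.3492, -0.0004, 0.3018]
ee_rot: [[0.708, -0.706, -0.001], [-0.706, -0.708, 0.0], [-0.001, 0.0, -1.0]]
wrist_force: [-0.0, -0.9, 0.9]
gripper_width: 0.0421
```

>>> {"op": "carry_out", "data": {
  "increments": [
    [0.042,0,0.02,0,0],
    [0.042,-0.02,0.03,0,0],
    [0.042,-0.02,0.04,0,0],
    [0.042,-0.02,0.04,0,0]
  ]
}}

```text
time_s: 39.37
ee_pos: [0.3077, -0.0151, 0.3024]
ee_rot: [[0.706, -0.708, 0.0], [-0.708, -0.706, -0.001], [0.001, 0.0, -1.0]]
wrist_force: [1.3, -0.2, -0.0]
gripper_width: 0.0421
```

```bash
python3 - <<'E'
from ov import *
shot('top','t9.png',(240,100,440,250),4,[(circ(.5235,-.013,.091,.019),(0,255,0)),(circ(.5975,-.013,.1,.0145),(0,255,0)),(circ(.52,.121,.2005,.0105),(0,255,0)),(circ(.5265,-.147,.145,.0275),(0,255,0))])
shot('top','t10.png',None,1.2)
print(get_state()['ee_pos'])
E
```

```text
[ 0.30894394 -0.01474937  0.30227079]
```

View pics/t9.png

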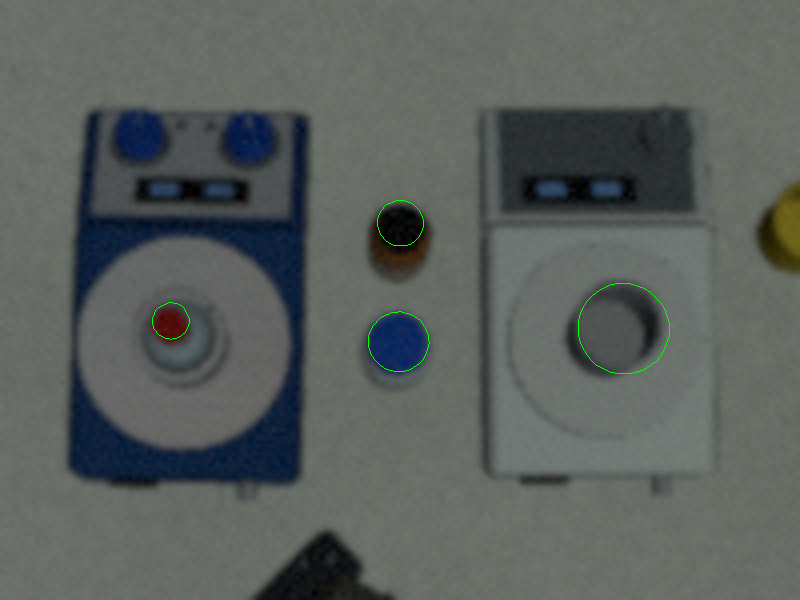

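View pics/t10.png

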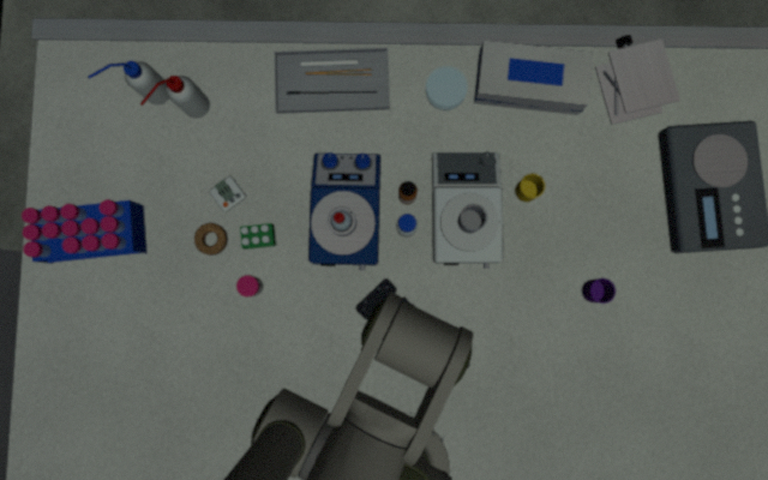

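```bash
python3 -c "
from cell import job;print(job.close_job())"
```

```text
the job is handed in; nothing more can be done
None
```

The set-up is done and handed in at about 39 s, well inside the 118 s limit.

- **Block and flask:** I centred the heating block on the blue stirrer's plate, regripping it once to shift it about 2.5 mm. Then I lowered the flask gently into its well. The last side, wrist and top views show it upright and seated.
- **Beaker:** it stands on the white stirrer's plate, and the wrist picture puts it less than 1 mm off centre.
- **Bottles:** the clear bottle stands at about (0.523, -0.012) m, midway between the plates. The amber bottle is about 74 mm in front of it towards the panels, which leaves a gap of about 3 cm. The top-view outlines match both caps.
- **Left alone:** the jar, rack, timer and the yellow and purple look-alikes were not touched, and the arm ended clear of everything.

**Checks that disagreed:**
- The wrist camera read about 2 px off the true grasp centre, and I corrected for that.
- The plate and block measurements differ by 1–2 mm between cameras, so the block may still be about 1 mm off centre towards the rear of the stirrer (away from the panel).
- The stirrers' yaw was too small to measure reliably, so I put the amber bottle straight along world +x.

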